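# Wedge a ceramic block tight in a furnace-lab wedge vice

### The job

Lock the white ceramic block in the wedge vice: take the tapered steel wedge (not the parallel key) from its rack, lay it, taper first, into the slot beside the block and let it go there, then take the brass knocking bar and tap the wedge in with it until it no longer moves and the block is clamped tight, without blows that could crack the ceramic. Lay the bar down on the bench afterwards and leave the other things where they are.

Things in the scene. Friction and masses are not known exactly. Their poses are not given: they have to be found in the camera images.
- wedge: Steel wedge to be driven, 66 long x 18 wide x 30 high (mm), 0.2 kg. Origin: centre of its underside, z up, +x to the thin end. Rear part x -33 to -9 is parallel, y -9 to +9. From x -9 to +29 the +y flank is straight (y +9) and the -y flank tapers (slope 0.16) from y -9 to -2.9. Then a nose, y 0 to +6, to x +33. It starts on its narrow edge in a slot of the rack.
- wedge_tip (a point): middle of the nose's end face on the wedge: x = +33, y = +3, z = +15 mm in the wedge's frame
- wedge_head (a point): middle of the wedge's flat rear face, the face to be struck: x = -33, y = 0, z = +15 mm in the wedge's frame
- key: parallel steel key 66 x 18 x 30 mm without any taper, in the other slot of the rack; not needed. Origin at the centre of its underside, x along its length.
- rack: Fixed black plastic rack 54 (x) x 86 (y) x 38 high (mm), floor 8 mm thick, two slots 22 wide along x at y = +22 and -22, open at the ends, walls as high as the wedge. There the wedge can be taken only by its end faces, which stand out 6 mm; for the vice it must be put down and retaken across its parallel rear part. Origin: centre of the underside.
- vice: Fixed steel wedge vice. Origin on its underside, z up; the wedge is driven along +x. Base plate 12 mm thick, x -60 to +40, y -28 to +84 (mm). Slanted cheek, top 42 mm above the bench: inner face from x -25, y -7 to x +25, y +1 (slope 0.16, as the wedge's). Stop for the block at x +25.5. Jaw on the block's +y side, top 45 mm above the bench; jaw and cheek do not yield.
- slot_mouth (a point): On the plate at the slot's mouth: x -25, y 0, z 12 mm in the vice's frame. The slot lies between cheek and the block's -y face. The jaw was set by hand: against it the block's centre is at y 27.8 to 29.8, so the depth at which the wedge locks differs by 12 mm and must be felt; when tight the nose is at x -5 to +15. Firm pushes of 15 to 20 N on the wedge jam it.
- block: white ceramic block with a dark sample plate inlaid on top, 50 (x) x 40 (y) x 38 high (mm), 0.25 kg, standing loose on the vice's plate with up to 3 mm of play towards the jaw. Origin at the centre of its underside, axes as the vice's.
- bar: square brass knocking bar with white plastic ends, 100 long (x) x 26 x 26 mm, 0.45 kg, lying on the bench; either end strikes. Origin at the centre of its underside.
- bar_center (a point): centre of the knocking bar, 13 mm above the bench when it lies flat
- crucible: bystander: small white ceramic crucible, diameter 48, 40 high (mm), origin at the centre of its underside
- jar: bystander: amber jar, diameter 60, 85 high (mm), origin at the centre of its underside
- spanner: bystander: steel spanner 180 mm long, lying flat, origin at the centre of its underside
- sample: bystander: white ceramic sample tile 50 x 50 x 14 mm, origin at the centre of its underside
- brush: bystander: small brush 160 mm long, lying flat, origin at the centre of its underside
Mind the look-alikes: they are no part of the job. Of the things shaped like the vice, the steel one is meant.

How it is judged:
On the way, in this order (a step that is already met when the one before it is completed fails the run):
1. the wedge lies in the slot, taper first, and has been let go (x of wedge_tip in the frame of vice above -0.022 m and z of wedge in the frame of vice between 0.009 and 0.018 m and angle between the x axis of wedge and the x axis of vice, either way round below 0.2 rad and horizontal distance between wedge_tip and vice below 0.03 m and contact force between the fingers and wedge below 0.1 N), for 0.2 s.
2. the wedge is tapped with the knocking bar (contact force between bar and wedge above 5 N and contact force between the fingers and wedge below 0.1 N and contact force between the fingers and bar above 1 N and x of wedge_tip in the frame of vice above -0.022 m).
At the end, for the whole second after the job is handed in: Wedge flat on the vice's plate in the slot, taper first, in line within 0.06 rad, nose between x = -10 and +22 mm of the vice, jammed: presses the block with over 10 N, nobody pushing. Block flat on the plate, square within 0.06 rad. Bar lying still on the bench (contact force between wedge and block above 10 N and x of wedge_tip in the frame of vice between -0.01 and 0.022 m and angle between the x axis of each of wedge, block and the x axis of vice, either way round below 0.06 rad and z of wedge in the frame of vice between 0.009 and 0.016 m and z of block in the frame of vice between 0.009 and 0.016 m and height (world z) of bar_center below 0.02 m and linear speed of bar below 0.02 m/s and linear speed of wedge below 0.01 m/s); the robot touches nothing.
It fails at once if the key or a bystander is moved more than 30 mm (distance of any of key, crucible, jar, spanner, sample, brush from where it was at the start of the episode above 0.03 m).
It fails at once if the wedge is struck so hard (over 120 N) that the ceramic may crack (contact force between wedge and block above 120 N).
It also fails if it takes over 72 s, if anything falls off the work surface, if the arm or the gripper's body presses on something with over 40 N, if the wrist force passes 120 N, or if a joint passes its speed limit or range.

### The arm

A 6-joint arm with a two-finger parallel gripper is mounted at the origin on the work surface. World frame = base frame: x ahead of the robot, y to its left, z up, the work surface at z = 0. Lengths are in m, angles in rad, forces in N, time in s.
With the tool pointing down it reaches from about 0.375 to 0.975 m from the base axis. Payload 3.8 kg.
Tool frame: the origin (TCP) lies at the very end of the fingers, on their centre line; the grasp point (between the pads) lies 19 mm behind it; z points along the fingers, x is the direction in which the jaws open and shut, and the axes are right-handed (so a half turn about z gives the same grasp; the last joint's range is limited). The gripper opens to 85 mm and grips with 20 to 120 N. Pads are 22 mm wide; open, the fingers measure 114 mm over their backs; the gripper's body (76 mm by 85 mm) begins 54 mm behind the grasp point. The pads swing forward as they close: fully open they stand 13 mm farther back than shut.
Start: joints at [1.167, 0.264, 1.604, -0, 1.274, -0.037], TCP at [0.242, 0.63, 0.231] pointing down, gripper open.
Joint ranges: [-2.63, 2.63], [-0.94, 2.18], [0.31, 2.57], [-1.31, 4.45], [0, 2.66], [-2.55, 2.55]. Speed limits (rad/s): [2.57, 2.57, 3.14, 3.14, 3.14, 3.14].

### API

Orientations are given as a rotation vector (axis times angle).
In Python, from workcell import bot gives the robot as it stands.
- The arm moves only by the tool carry_out, never from a script. Its argument "deltas" is a list of rows, each an object with "delta_pos": the shift along the tool's x, y, z in m, a list of three; "dr": the turn, a rotation vector about the tool's x, y, z in rad, a list of three. A call has 1 to 10 rows; each row shifts and turns the commanded pose from where the row before left it, along the tool's axes as they then stand; what a row does not reach is not made up. A row lasts 1/8 s, in which the tool goes at most 62.5 mm and 10.7 degrees, less where a joint would pass 70% of its speed; a pose out of reach is approached as far as the arm can. A call is refused whole if a number of a shift passes 0.0625 or a number of a turn 0.188, either way. A call with a gripper value outside its range is refused whole. "grip" is the opening, from 0 (shut) to 1 (fully open), set as the call begins (left out, the last holds). The fingers move at their own pace and stop on an object; "force" is the grip in N (left out, the last holds). Time passes only in rows, so rows that do not move let the fingers close. It gives the time, the measured TCP pose, the force and the opening at its end, in the units of the state.
- bot.read_state(): the state, without advancing time (a new reading comes with each control period).
- bot.read_camera(name): name is "scene" or "top"; returns a dict with "frame" (480x640x3 uint8, red, green, blue), "K" (3x3 intrinsics, pixels), "xyz" and "attitude" of the camera in the world. Camera axes: x right, y down, z forward; pixel columns grow to the right and rows downward; lengths in m; the calibration is good to about 2 mm. A picture is of the moment at which its call begins. There is no depth.
- bot.finish_job(): hands the job in, once; it reports no verdict.
The state is a dict: "time": time; "q": joint angles; "joint_vel": joint speeds; "joint_torque": joint torques, N m; "tool_pos": TCP position; "tcp_rot": TCP orientation; "wrist_force": force on the tool from outside, world axes, zero at the start; "torque": the same for the moment, N m; "width": opening from 0.0 (shut) to 1.0 (fully open).
Only numpy, scipy, OpenCV 4.12 (cv2) and the standard library are available. Lean on these libraries where they do the work, as an engineer would, in place of code of your own. Each camera call takes 0.05 s, during which the arm holds its last target.

## Working session

There is one attempt and no reset: what is moved stays moved. The work goes in short steps, Python scripts to look and compute and a tool call to move; the robot and the scene stay as the last step left them, time stands still between calls to the robot, and variables do not carry over. Pictures are saved under pics/ and viewed, and the job is handed in when it is done.

Besides the shell and the picture viewer there is one more tool, called as name(argument=value, ...), one argument or row to a line, values as JSON. carry_out: Moves the arm, as the interface text tells. Its arguments: {"type":"object","properties":{"deltas":{"type":"array"},"grip":{"type":"number"},"force":{"type":"number"}},"required":["deltas"]}

```bash
ls; mkdir -p pics
python3 - <<'E'
from workcell import bot
import cv2
s=bot.read_state();print(s)
for n in("scene","top"):
    c=bot.read_camera(n);cv2.imwrite(f"pics/{n}0.png",c["frame"][:,:,::-1]);print(n,c["K"],c["xyz"],c["attitude"])
E
```

```text
pics
{'time': 0.0, 'q': array([ 1.16710015e+00,  2.64769588e-01,  1.60538144e+00, -2.72499884e-05,
        1.27370792e+00, -3.69321657e-02]), 'joint_vel': array([-0.00153462,  0.00188168,  0.00078087, -0.00045264, -0.00043532,
        0.00022249]), 'joint_torque': array([ 1.78587994e-03, -5.15088201e+01, -3.67326558e+01,  2.41938096e-04,
        1.23434613e-02, -1.60879199e-05]), 'tool_pos': array([0.24179295, 0.62941652, 0.22994695]), 'tcp_rot': array([ 2.58825998,  1.77841052, -0.0029834 ]), 'wrist_force': array([-0.19211209, -0.47963457,  0.03027164]), 'torque': array([ 0.02119596, -0.03705844,  0.04321935]), 'width': 0.999745882357504}
scene [[477.54723941   0.         321.90770615]
 [  0.         477.54723941 248.97603548]
 [  0.           0.           1.        ]] [1.09729884 0.41938858 0.80503002] [-1.05030767 -2.41845153  0.99574046]
top [[474.44974573   0.         316.69283792]
 [  0.         474.44974573 245.75276243]
 [  0.           0.           1.        ]] [ 0.37489175 -0.08795597  1.1213251 ] [-2.12837576  2.13503702 -0.18427245]
```

View pics/scene0.png

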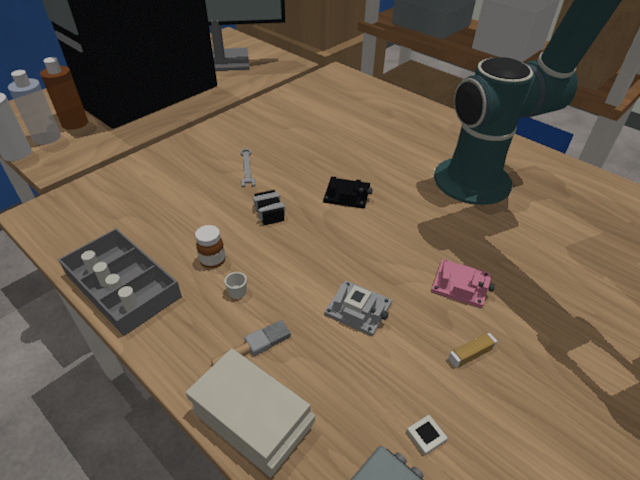

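View pics/top0.png

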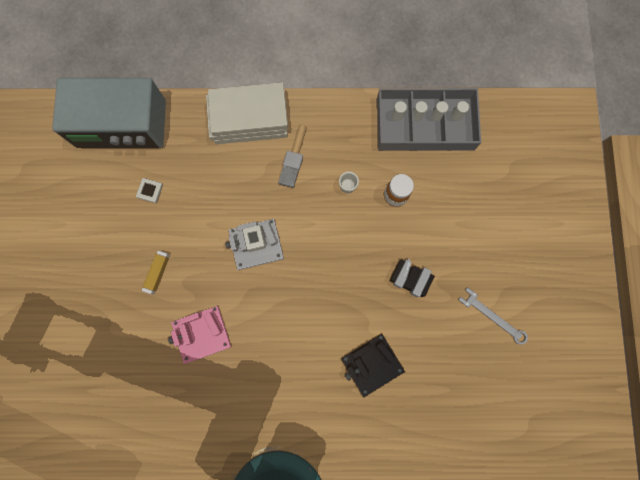

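```bash
cat > h.py <<'E'
import numpy as np, cv2
from scipy.spatial.transform import Rotation as R
from workcell import bot
class Cam:
    def __init__(s,n,c=None):
        c=c or bot.read_camera(n); s.f=c["frame"];s.K=np.array(c["K"]);s.p=np.array(c["xyz"]);s.R=R.from_rotvec(c["attitude"]).as_matrix()
    def ray(s,u,v):
        return s.R@np.linalg.solve(s.K,np.array([u,v,1.]))
    def pl(s,u,v,z):
        d=s.ray(u,v); return s.p+d*(z-s.p[2])/d[2]
    def proj(s,P):
        q=s.R.T@(np.array(P)-s.p); q=s.K@q; return q[:2]/q[2]
    def crop(s,name,u0,u1,v0,v1,k):
        im=cv2.resize(s.f[v0:v1,u0:u1,::-1],None,fx=k,fy=k,interpolation=cv2.INTER_CUBIC);cv2.imwrite("pics/"+name,im)
E
python3 - <<'E'
from h import *
t=Cam("top");s=Cam("scene")
for nm,u,v in (("vice",256,243),("rack",412,278),("bar",155,272),("jar",400,190),("cruc",348,182)): print(nm,t.pl(u,v,0.02))
print(t.proj([0,0,0]),t.proj([0.24,0.63,0.2]))
a=[(t,215,295,210,280),(s,315,400,275,340),(t,380,440,250,305),(s,245,295,180,230)]
ims=[cv2.resize(c.f[v0:v1,u0:u1,::-1],(400,300),interpolation=cv2.INTER_CUBIC) for c,u0,u1,v0,v1 in a]
cv2.imwrite("pics/c1.png",np.vstack([np.hstack(ims[:2]),np.hstack(ims[2:])]))
E
```

```text
vice [0.57328613 0.05438978 0.02      ]
rack [ 0.48934463 -0.31041955  0.02      ]
bar [0.50526029 0.28877695 0.02      ]
jar [ 0.70173448 -0.2895241   0.02      ]
cruc [ 0.7221171  -0.16474037  0.02      ]
[277.04589315 501.81752749] [-68.42640701 402.88847177]
```

View pics/c1.png

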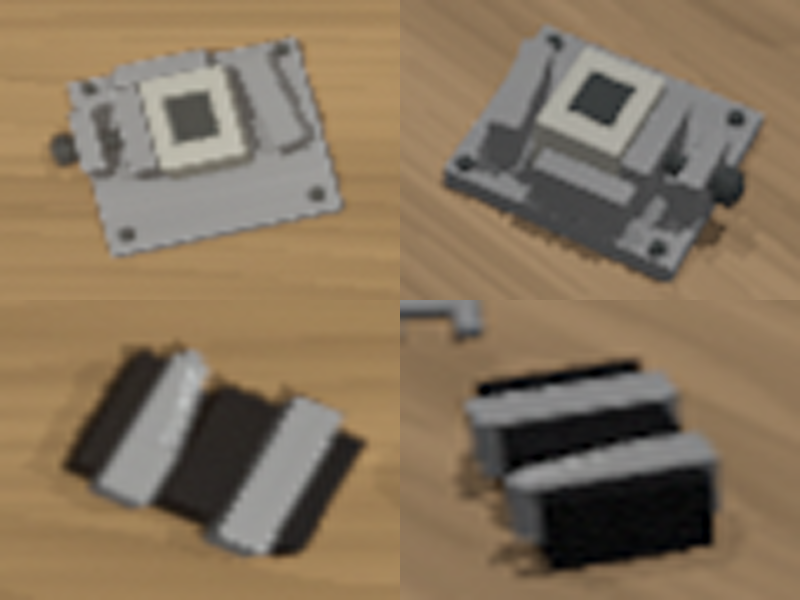

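Run:
```python
from h import *
t=Cam("top");s=Cam("scene")
import pickle
pickle.dump({n:dict(frame=c.f,K=c.K,xyz=c.p,attitude=R.from_matrix(c.R).as_rotvec()) for n,c in(("top",t),("scene",s))},open("c0.pkl","wb"))
for c,u0,u1,v0,v1,n in((t,215,295,210,280,"t"),(s,315,400,275,340,"s"),(t,380,440,250,305,"rt"),(s,245,295,180,230,"rs"),(t,130,180,240,305,"bt")):
    f=cv2.resize(c.f[v0:v1,u0:u1,::-1],None,fx=8,fy=8,interpolation=cv2.INTER_CUBIC)
    for i in range(0,u1-u0,10): cv2.putText(f,str(u0+i),(i*8,10),0,.35,(0,0,255),1);cv2.line(f,(i*8,0),(i*8,f.shape[0]),(0,0,255) ,1)
    for i in range(0,v1-v0,10): cv2.putText(f,str(v0+i),(0,i*8+10),0,.35,(255,0,0),1);cv2.line(f,(0,i*8),(f.shape[1],i*8),(255,0,0),1)
    cv2.imwrite(f"pics/g_{n}.png",f)
```

```text
(no output)
```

View pics/g_t.png

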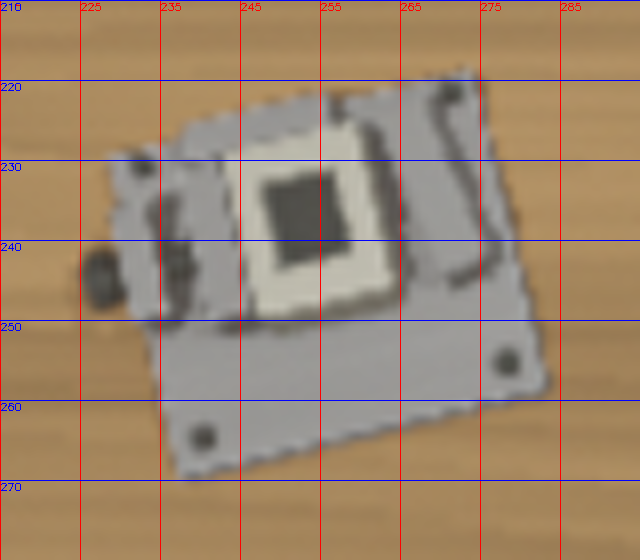

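View pics/g_s.png

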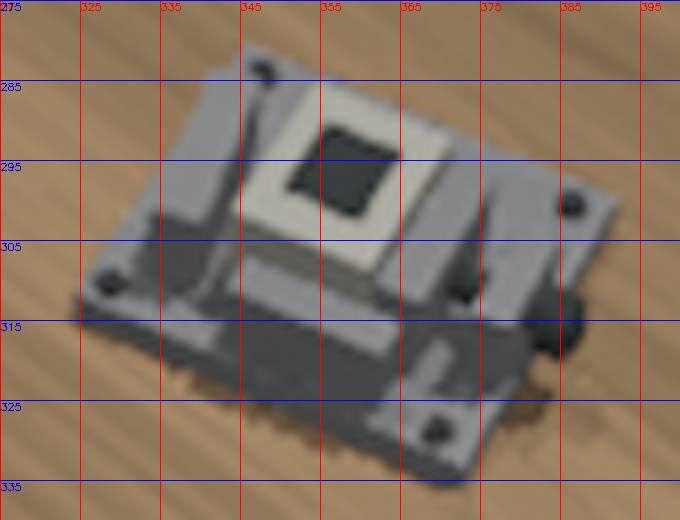

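View pics/g_rt.png

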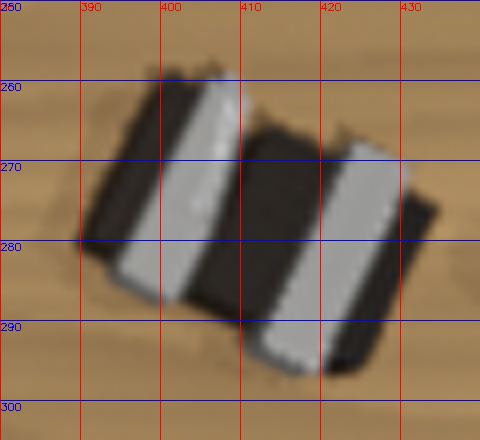

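View pics/g_rs.png

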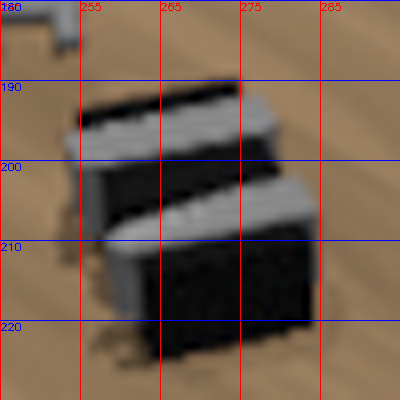

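View pics/g_bt.png

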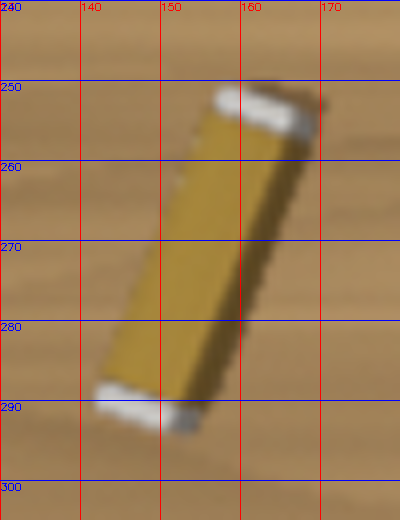

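```bash
cat > m1.py <<'E'
from h import *
import pickle
d=pickle.load(open("c0.pkl","rb"));t=Cam("t",d["top"]);s=Cam("s",d["scene"])
def blob(c,u,v,r=3.2,hi=None):
    g=cv2.cvtColor(c.f,cv2.COLOR_RGB2GRAY).astype(float)
    for _ in range(4):
        V,U=np.mgrid[int(v)-6:int(v)+8,int(u)-6:int(u)+8]
        m=np.hypot(U-u,V-v)<r
        w=np.clip(130-g[V,U],0,None)*m; u,v=(w*U).sum()/w.sum(),(w*V).sum()/w.sum()
    return u,v
def tri(a,b):
    A=[];y=[]
    d1=t.ray(*a);d2=s.ray(*b);d1/=np.linalg.norm(d1);d2/=np.linalg.norm(d2)
    M=np.stack([d1,-d2],1);k=np.linalg.lstsq(M,s.p-t.p,rcond=None)[0]
    P,Q=t.p+k[0]*d1,s.p+k[1]*d2
    return (P+Q)/2,np.linalg.norm(P-Q)
T=[(141,165),(452,92),(507,362),(203,437)];S=[(570,205),(262,73),(110,283),(437,432)]
# correspondences: top TL=(+x,+y); scene near=+x, right=+y
T=[blob(t,a/8-.5+215,b/8-.5+210) for a,b in T]
S=[blob(s,a/8-.5+315,b/8-.5+275) for a,b in S]
# top order: (+x,+y),(+x,-y),(-x,-y),(-x,+y)
S=[S[3],S[2],S[1],S[0]]
print(np.round(T,2));print(np.round(S,2))
for n,c,B in(("top",t,T),("scene",s,S)):
    P=np.array([c.pl(u,v,.013) for u,v in B]);print(n,P.round(4).tolist(),P.mean(0).round(4))
    dx=(P[0]+P[1]-P[2]-P[3]);dy=(P[0]+P[3]-P[1]-P[2]);print("yaw",np.arctan2(dx[1],dx[0]),np.arctan2(-dy[0],dy[1]),np.linalg.norm(dx)/2,np.linalg.norm(dy)/2)
for a,b in zip(T,S):print(tri(a,b))
E
python3 m1.py
```

```text
[[232.32 230.18]
 [270.44 221.65]
 [278.01 254.97]
 [240.04 264.27]]
[[369.05 328.79]
 [328.55 310.33]
 [347.63 283.69]
 [385.93 300.27]]
top [[0.6058, 0.1124, 0.013], [0.6263, 0.0217, 0.013], [0.5457, 0.0028, 0.013], [0.5238, 0.0919, 0.013]] [0.5754 0.0572 0.013 ]
yaw 0.2376443882180711 0.23182088397152895 0.08371014191649313 0.0923594038976642
scene [[0.6054, 0.1126, 0.013], [0.6268, 0.0218, 0.013], [0.5436, 0.003, 0.013], [0.5229, 0.0926, 0.013]] [0.5747 0.0575 0.013 ]
yaw 0.22994950769480174 0.22931577336437076 0.08510230825682193 0.09261110268985494
(array([0.60562718, 0.11248338, 0.013226  ]), np.float64(0.0004160303320703764))
(array([0.62650233, 0.02167002, 0.01260486]), np.float64(0.00025645285450528685))
(array([0.54501039, 0.00320058, 0.01451771]), np.float64(0.0013995572670744893))
(array([0.52343832, 0.09228397, 0.01333413]), np.float64(0.001006433288390921))
```

```bash
cat > m2.py <<'E'
from m1 import *
print('----')
yaw=.231;o=np.array([.5911,.0324]);Rv=np.array([[np.cos(yaw),-np.sin(yaw)],[np.sin(yaw),np.cos(yaw)]])
def seg(c,u0,u1,v0,v1,fn):
    k=8;f=cv2.resize(c.f[v0:v1,u0:u1],None,fx=k,fy=k,interpolation=cv2.INTER_CUBIC)
    h=cv2.cvtColor(f,cv2.COLOR_RGB2HSV).astype(int);m=fn(h,f.astype(int)).astype(np.uint8)
    cs=sorted(cv2.findContours(m,cv2.RETR_EXTERNAL,cv2.CHAIN_APPROX_NONE)[0],key=cv2.contourArea)[::-1]
    return [(x[:,0]/k-.5+.5/k+[u0,v0]) for x in cs if cv2.contourArea(x)>400],m
def rect(c,pts,z):
    P=np.array([c.pl(u,v,z)[:2] for u,v in pts]).astype(np.float32)
    r=cv2.minAreaRect(P*1000);return np.array(r[0])/1000,r[1],r[2]
if __name__=="__main__":
    for n,c,b in(("top",t,(238,268,222,254)),("scene",s,(340,375,282,312))):
        q,m=seg(c,*b,lambda h,f:(f.min(2)>150 if n=="top" else f.min(2)>148)); cv2.imwrite(f"pics/m_{n}.png",m*255)
        ce,sz,a=rect(c,q[0],.05);print(n,"block",ce,sz,a,Rv.T@(ce-o))
    q,m=seg(t,140,172,248,296,lambda h,f:(h[...,1]>125)&(h[...,2]>120)|(f.min(2)>150)&(h[...,1]<50)); cv2.imwrite("pics/m_bar.png",m*255)
    for x in q: print("bar",rect(t,x,.026))
    q,m=seg(t,385,438,252,302,lambda h,f:(f.min(2)>120)&(h[...,1]<40)); cv2.imwrite("pics/m_w.png",m*255)
    for x in q: print("wedge/key",rect(t,x,.038),x.min(0),x.max(0))
    q,m=seg(s,248,290,185,228,lambda h,f:(f.min(2)>115)&(h[...,1]<40)); cv2.imwrite("pics/m_ws.png",m*255)
    for x in q: print("wedge/key scene",rect(s,x,.038),x.min(0),x.max(0))
E
python3 m2.py | sed -n '/----/,$p'
python3 - <<'E'
import cv2,numpy as np
a=[cv2.resize(cv2.imread(f"pics/m_{n}.png"),(260,300)) for n in("top","scene","bar")]
b=[cv2.resize(cv2.imread(f"pics/m_{n}.png"),(390,300)) for n in("w","ws")]
cv2.imwrite("pics/mm.png",np.vstack([np.hstack(a),np.hstack(b)]))
E
```

```text
----
top block [0.58548035 0.0591394 ] (57.017845153808594, 39.803985595703125) 13.671274185180664 [0.00065163 0.02731578]
scene block [0.58092194 0.05824439] (48.835113525390625, 38.46066665649414) 13.786466598510742 [-0.00399061  0.02748819]
bar (array([0.50615891, 0.28987848]), (27.351367950439453, 82.68766021728516), 71.22838592529297)
bar (array([0.4620177 , 0.30440848]), (23.0355167388916, 7.448720932006836), 71.04744720458984)
bar (array([0.54884863, 0.2743721 ]), (23.124557495117188, 7.170042037963867), 71.15223693847656)
wedge/key (array([ 0.47900183, -0.32854669]), (17.940567016601562, 66.33364868164062), 62.63103103637695) [412.5625 267.6875] [430.5625 295.9375]
wedge/key (array([ 0.49996286, -0.28901334]), (17.95025634765625, 66.46869659423828), 62.39215087890625) [394.8125 258.9375] [410.4375 286.9375]
wedge/key scene (array([ 0.47891168, -0.32878104]), (18.5825252532959, 65.96570587158203), 62.497562408447266) [252.9375 191.5625] [278.8125 199.9375]
wedge/key scene (array([ 0.49890887, -0.28917398]), (17.596900939941406, 64.62237548828125), 63.852176666259766) [258.4375 201.6875] [283.6875 210.6875]
```

View pics/mm.png

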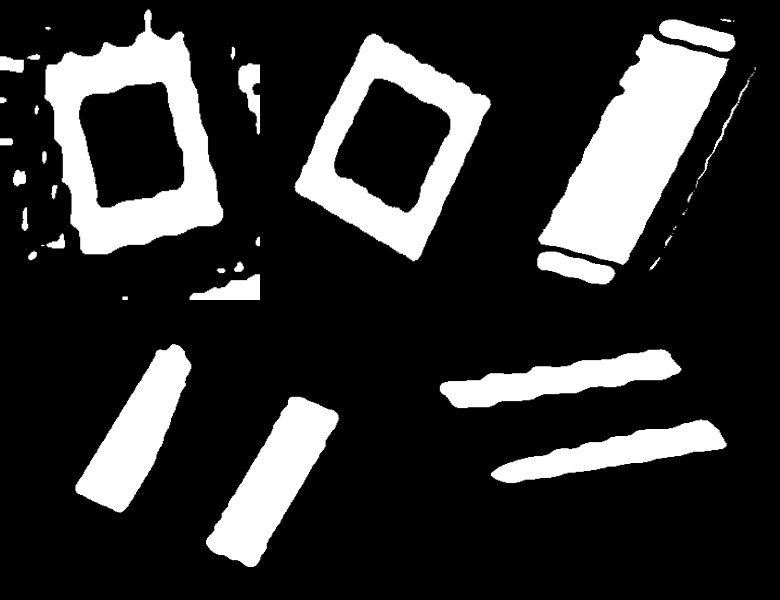

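```bash
cat > go.py <<'E'
from h import *
import sys
def cur():
    s=bot.read_state();Rm=R.from_rotvec(s["tcp_rot"]);return s,np.array(s["tool_pos"]),Rm
def plan(p,yaw,n,cmd=None):
    """constant row for n rows to reach p with tool x at yaw, z down"""
    s,p0,R0=cur()
    c,y=np.cos(yaw),np.sin(yaw)
    Rt=R.from_matrix(np.array([[c,y,0],[y,-c,0],[0,0,-1]]))
    rv=(R0.inv()*Rt).as_rotvec()/n
    A=sum(((R0*R.from_rotvec(rv*k)).as_matrix() for k in range(n)),np.zeros((3,3)))
    d=np.linalg.solve(A,np.array(p)-p0)
    print("n",n,"d",d.round(5).tolist(),"dr",rv.round(5).tolist(),"per-row mm",(np.linalg.norm(d)*1e3).round(1))
def show():
    s,p,Rm=cur();x=Rm.as_matrix()[:,0];z=Rm.as_matrix()[:,2]
    print("t",round(s["time"],2),"p",p.round(4),"xyaw",round(float(np.arctan2(x[1],x[0])),4),"tilt",z[:2].round(4),"w",round(s["width"],3),"F",np.round(s["wrist_force"],2),"q",np.round(s["q"],2))
if __name__=="__main__":
    show()
    if len(sys.argv)>1: plan([float(a) for a in sys.argv[1:4]],float(sys.argv[4]),int(sys.argv[5]))
E
python3 go.py .5 -.289 .13 -.48 24;python3 go.py .5 -.289 .13 2.66 24
```

```text
t 0.3 p [0.242  0.6299 0.2308] xyaw 1.204 tilt [-0.0003 -0.0007] w 0.999 F [ 0.03 -0.54  0.8 ] q [ 1.17  0.26  1.6  -0.    1.27 -0.04]
n 24 d [-0.00552, 0.04453, 0.00421] dr [3e-05, 3e-05, 0.07016] per-row mm 45.1
t 0.3 p [0.242  0.6299 0.2308] xyaw 1.204 tilt [-0.0003 -0.0007] w 0.999 F [ 0.03 -0.54  0.8 ] q [ 1.17  0.26  1.6  -0.    1.27 -0.04]
n 24 d [-0.04343, -0.00248, 0.00422] dr [-3e-05, 3e-05, -0.06067] per-row mm 43.7
```

carry_out(
  deltas=[
    {"delta_pos": [-0.0055,0.0445,0.004],"dr": [0,0,0.07]},
    {"delta_pos": [-0.0055,0.0445,0.004],"dr": [0,0,0.07]},
    {"delta_pos": [-0.0055,0.0445,0.004],"dr": [0,0,0.07]},
    {"delta_pos": [-0.0055,0.0445,0.004],"dr": [0,0,0.07]},
    {"delta_pos": [-0.0055,0.0445,0.004],"dr": [0,0,0.07]},
    {"delta_pos": [-0.0055,0.0445,0.004],"dr": [0,0,0.07]},
    {"delta_pos": [-0.0055,0.0445,0.004],"dr": [0,0,0.07]},
    {"delta_pos": [-0.0055,0.0445,0.004],"dr": [0,0,0.07]},
    {"delta_pos": [-0.0055,0.0445,0.004],"dr": [0,0,0.07]},
    {"delta_pos": [-0.0055,0.0445,0.004],"dr": [0,0,0.07]},
  ],
  grip=1,
  force=40,
)

```text
time: 1.55
tool_pos: [0.5475, 0.3122, 0.1912]
tcp_rot: [-3.043, -0.78, -0.0]
wrist_force: [0.8, -0.7, -0.4]
width: 0.996
```

```bash
python3 go.py .5005 -.2872 .13 -.48 14
```

```text
t 1.55 p [0.5475 0.3122 0.1912] xyaw 0.5017 tilt [0.0003 0.0001] w 0.996 F [ 0.79 -0.65 -0.44] q [ 0.48  0.21  1.75 -0.    1.19 -0.02]
n 14 d [-0.00553, 0.04436, 0.00437] dr [-1e-05, -2e-05, 0.07012] per-row mm 44.9
```

carry_out(
  deltas=[
    {"delta_pos": [-0.0055,0.0444,0.004],"dr": [0,0,0.07]},
    {"delta_pos": [-0.0055,0.0444,0.004],"dr": [0,0,0.07]},
    {"delta_pos": [-0.0055,0.0444,0.004],"dr": [0,0,0.07]},
    {"delta_pos": [-0.0055,0.0444,0.004],"dr": [0,0,0.07]},
    {"delta_pos": [-0.0055,0.0444,0.004],"dr": [0,0,0.07]},
    {"delta_pos": [-0.0055,0.0444,0.004],"dr": [0,0,0.07]},
    {"delta_pos": [-0.0055,0.0444,0.004],"dr": [0,0,0.07]},
    {"delta_pos": [-0.0055,0.0444,0.004],"dr": [0,0,0.07]},
    {"delta_pos": [-0.0055,0.0444,0.004],"dr": [0,0,0.07]},
    {"delta_pos": [-0.0055,0.0444,0.004],"dr": [0,0,0.07]},
  ],
)

```text
time: 2.8
tool_pos: [0.5753, -0.1255, 0.1513]
tcp_rot: [3.126, -0.311, 0.001]
wrist_force: [0.3, -1.2, -0.2]
width: 1.002
```

carry_out(
  deltas=[
    {"delta_pos": [-0.0055,0.044,0.004],"dr": [0,0,0.07]},
    {"delta_pos": [-0.0055,0.044,0.004],"dr": [0,0,0.07]},
    {"delta_pos": [-0.0055,0.044,0.004],"dr": [0,0,0.07]},
    {"delta_pos": [-0.0055,0.044,0.004],"dr": [0,0,0.07]},
    {"delta_pos": [0,0,0],"dr": [0,0,0]},
    {"delta_pos": [0,0,0],"dr": [0,0,0]},
  ],
)

```text
time: 3.55
tool_pos: [0.5026, -0.285, 0.1353]
tcp_rot: [-3.053, 0.741, -0.0]
wrist_force: [0.6, -0.1, 0.1]
width: 0.995
```

```bash
python3 go.py .5005 -.2872 .07 -.48 4
python3 - <<'E'
from h import *
t=Cam("top");t.crop("t1.png",360,460,220,310,8)
s=Cam("scene");s.crop("s1.png",220,320,130,230,6)
E
```

```text
t 3.55 p [ 0.5026 -0.285   0.1353] xyaw -0.4763 tilt [0.0003 0.0004] w 0.995 F [ 0.63 -0.09  0.13] q [-0.56  0.16  1.91  0.    1.07 -0.08]
n 4 d [-0.00022, 0.00074, 0.01634] dr [-0.00012, -3e-05, 0.00091] per-row mm 16.4
```

View pics/s1.png

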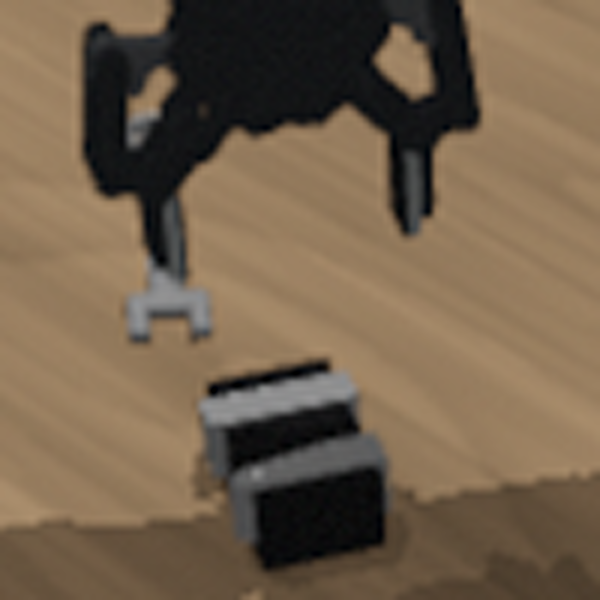

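carry_out(
  deltas=[
    {"delta_pos": [-0.0002,0.0007,0.022],"dr": [0,0,0.001]},
    {"delta_pos": [-0.0002,0.0007,0.022],"dr": [0,0,0.001]},
    {"delta_pos": [-0.0002,0.0007,0.022],"dr": [0,0,0.001]},
    {"delta_pos": [-0.0002,0.0007,0.022],"dr": [0,0,0.001]},
    {"delta_pos": [0,0,0],"dr": [0,0,0]},
  ],
)

```text
time: 4.28
tool_pos: [0.4995, -0.2851, 0.0454]
tcp_rot: [-3.051, 0.744, 0.006]
wrist_force: [-0.4, 0.4, 0.5]
width: 0.999
```

```bash
python3 go.py .5005 -.2872 .004 -.48 4
python3 - <<'E'
from h import *
s=Cam("scene");s.crop("s2.png",220,320,140,240,6)
E
```

```text
t 4.28 p [ 0.4995 -0.2851  0.0454] xyaw -0.4781 tilt [-0.0036  0.0024] w 0.999 F [-0.4   0.41  0.46] q [-0.56  0.26  1.98  0.    0.9  -0.08]
n 4 d [0.00048, 0.00035, 0.01035] dr [-0.00012, 0.00107, 0.00047] per-row mm 10.4
```

View pics/s2.png

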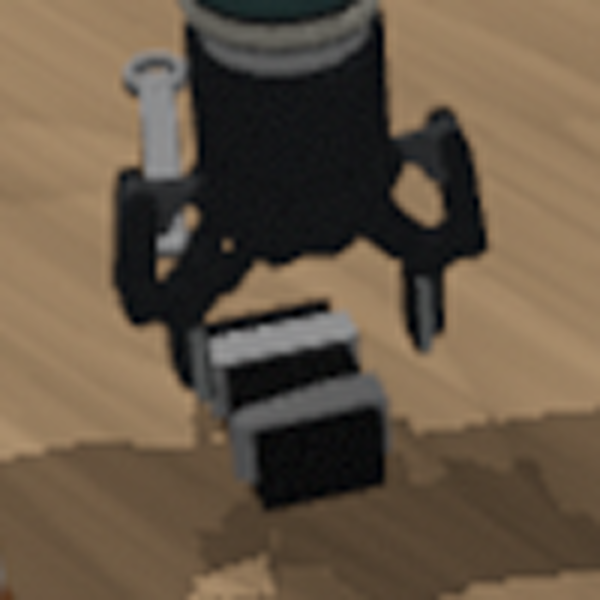

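Run:
```python
from h import *
s=Cam("scene")
x=np.array([np.cos(-.478),np.sin(-.478),0])
for z in(.045,.058):
  for k in(-.045,.045):
    u=s.proj(np.array([.4995,-.2851,z])+k*x); print(z,k,u,(u-[220,140])*6)
u=s.proj([.5,-.289,.038]);print((u-[220,140])*6); u=s.proj([.479,-.3285,.038]);print((u-[220,140])*6)
```

```text
0.045 -0.045 [288.90116728 201.29627182] [413.40700371 367.77763094]
0.045 0.045 [253.83679611 208.79188607] [203.02077666 412.75131645]
0.058 -0.045 [288.72996626 197.22018853] [412.37979756 343.3211312 ]
0.058 0.045 [253.3862128  204.69526671] [200.3172768  388.17160026]
[302.89448704 399.48015066]
[275.66737958 335.44025929]
```

carry_out(
  deltas=[
    {"delta_pos": [0.0005,0.0003,0.01],"dr": [0,0.001,0.0005]},
    {"delta_pos": [0.0005,0.0003,0.01],"dr": [0,0.001,0.0005]},
    {"delta_pos": [0.0004,0.0003,0.01],"dr": [0,0.001,0]},
    {"delta_pos": [0.0004,0.0003,0.01],"dr": [0,0.001,0]},
    {"delta_pos": [0,0,0],"dr": [0,0,0]},
  ],
)

```text
time: 5.0
tool_pos: [0.5006, -0.2886, 0.0059]
tcp_rot: [3.051, -0.749, 0.002]
wrist_force: [-0.1, -0.4, -0.1]
width: 1.001
```

```bash
python3 go.py .5005 -.2872 .004 -.48 1
```

```text
t 5.0 p [ 0.5006 -0.2886  0.0059] xyaw -0.4812 tilt [ 0.0013 -0.0005] w 1.001 F [-0.07 -0.39 -0.08] q [-0.57  0.32  1.99  0.    0.83 -0.09]
n 1 d [-0.0007, -0.0012, 0.00186] dr [-0.0002, -0.00137, -0.00117] per-row mm 2.3
```

carry_out(
  deltas=[
    {"delta_pos": [0,-0.001,0.001],"dr": [0,0,0]},
    {"delta_pos": [0,0,0],"dr": [0,0,0]},
    {"delta_pos": [0,0,0],"dr": [0,0,0]},
    {"delta_pos": [0,0,0],"dr": [0,0,0]},
    {"delta_pos": [0,0,0],"dr": [0,0,0]},
  ],
  grip=0,
  force=50,
)

```text
time: 5.62
tool_pos: [0.5025, -0.2884, 0.0067]
tcp_rot: [3.05, -0.748, 0.007]
wrist_force: [0.7, -0.2, 1.8]
width: 0.758
```

carry_out(
  deltas=[
    {"delta_pos": [0,0,-0.005],"dr": [0,0,0]},
    {"delta_pos": [0,0,-0.01],"dr": [0,0,0]},
    {"delta_pos": [0,0,-0.015],"dr": [0,0,0]},
    {"delta_pos": [0,0,-0.02],"dr": [0,0,0]},
    {"delta_pos": [0,0,-0.02],"dr": [0,0,0]},
  ],
)

```text
time: 6.25
tool_pos: [0.5022, -0.2884, 0.0783]
tcp_rot: [3.05, -0.748, 0.008]
wrist_force: [0.7, 0.1, -2.0]
width: 0.759
```

```bash
python3 go.py .49 -.12 .06 .231 8
python3 - <<'E'
from h import *
s=Cam("scene");s.crop("s3.png",220,320,140,240,6)
E
```

```text
t 6.25 p [ 0.5022 -0.2884  0.0783] xyaw -0.481 tilt [ 0.0046 -0.0026] w 0.759 F [ 0.68  0.07 -1.99] q [-0.56  0.22  1.96  0.    0.96 -0.08]
n 8 d [-0.00517, -0.02092, 0.00227] dr [0.00025, -0.00063, -0.089] per-row mm 21.7
```

View pics/s3.png

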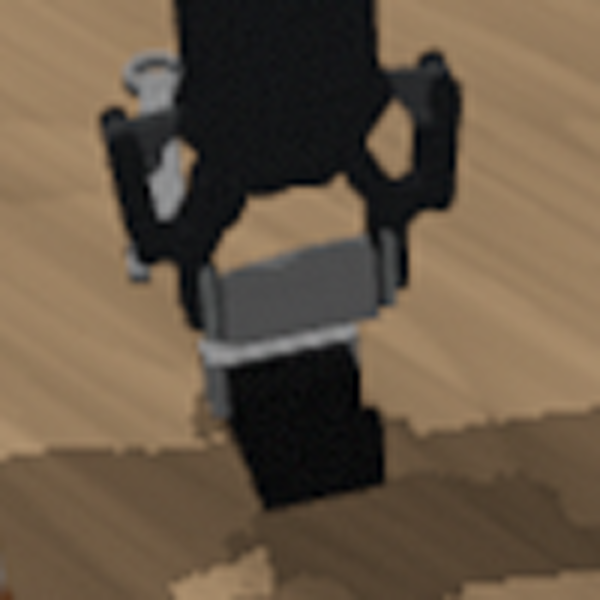

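```bash
python3 go.py .50 -.13 .04 .231 8
```

```text
t 6.3 p [ 0.5041 -0.2895  0.0814] xyaw -0.4809 tilt [ 0.0087 -0.0052] w 0.761 F [ 1.16 -0.49 -0.97] q [-0.56  0.22  1.95  0.    0.96 -0.08]
n 8 d [-0.00398, -0.01999, 0.00514] dr [0.00052, -0.00119, -0.08899] per-row mm 21.0
```

carry_out(
  deltas=[
    {"delta_pos": [-0.004,-0.02,0],"dr": [0,0,-0.089]},
    {"delta_pos": [-0.004,-0.02,0],"dr": [0,0,-0.089]},
    {"delta_pos": [-0.004,-0.02,0],"dr": [0,0,-0.089]},
    {"delta_pos": [-0.004,-0.02,0],"dr": [0,0,-0.089]},
    {"delta_pos": [-0.004,-0.02,0.01],"dr": [0,0,-0.089]},
    {"delta_pos": [-0.004,-0.02,0.01],"dr": [0,0,-0.089]},
    {"delta_pos": [-0.004,-0.02,0.01],"dr": [0,0,-0.089]},
    {"delta_pos": [-0.004,-0.02,0.01],"dr": [0,0,-0.089]},
    {"delta_pos": [0,0,0],"dr": [0,0,0]},
    {"delta_pos": [0,0,0],"dr": [0,0,0]},
  ],
)

```text
time: 7.55
tool_pos: [0.4985, -0.129, 0.0369]
tcp_rot: [3.118, 0.36, 0.008]
wrist_force: [0.2, -0.5, -1.6]
width: 0.76
```

```bash
python3 go.py .50 -.13 .00 .231 4
```

```text
t 7.55 p [ 0.4985 -0.129   0.0369] xyaw 0.2302 tilt [ 0.0053 -0.0027] w 0.76 F [ 0.15 -0.51 -1.59] q [-0.3   0.17  2.12 -0.    0.85 -0.53]
n 4 d [0.00029, 0.00031, 0.00922] dr [0.00096, -0.00114, -0.00019] per-row mm 9.2
```

carry_out(
  deltas=[
    {"delta_pos": [0,0,0.011],"dr": [0.001,-0.001,0]},
    {"delta_pos": [0,0,0.011],"dr": [0.001,-0.001,0]},
    {"delta_pos": [0,0,0.009],"dr": [0.001,-0.001,0]},
    {"delta_pos": [0,0,0.004],"dr": [0.001,-0.001,0]},
    {"delta_pos": [0,0,0],"dr": [0,0,0]},
  ],
)

```text
time: 8.18
tool_pos: [0.4971, -0.1284, 0.0003]
tcp_rot: [-3.119, -0.362, 0.004]
wrist_force: [-0.4, 0.2, -2.4]
width: 0.76
```

```bash
python3 go.py .50 -.13 .00 .231 1
```

```text
t 8.18 p [ 4.971e-01 -1.284e-01  3.000e-04] xyaw 0.2308 tilt [-0.0025  0.0015] w 0.76 F [-0.43  0.23 -2.4 ] q [-0.3   0.23  2.13  0.    0.79 -0.53]
n 1 d [0.00241, 0.0022, 0.0003] dr [-0.00206, 0.00209, -0.00015] per-row mm 3.3
```

Still free; lower another 2 mm and release.

carry_out(
  deltas=[
    {"delta_pos": [0,0,0.001],"dr": [0,0,0]},
    {"delta_pos": [0,0,0.001],"dr": [0,0,0]},
    {"delta_pos": [0,0,0],"dr": [0,0,0]},
  ],
)

```text
time: 8.55
tool_pos: [0.4977, -0.1285, -0.0009]
tcp_rot: [-3.12, -0.362, 0.001]
wrist_force: [0.1, -0.2, -2.2]
width: 0.758
```

carry_out(
  deltas=[
    {"delta_pos": [0,0,0],"dr": [0,0,0]},
    {"delta_pos": [0,0,0],"dr": [0,0,0]},
    {"delta_pos": [0,0,0],"dr": [0,0,0]},
    {"delta_pos": [0,0,0],"dr": [0,0,0]},
  ],
  grip=1,
)

```text
time: 9.05
tool_pos: [0.4977, -0.1285, -0.0009]
tcp_rot: [-3.12, -0.362, 0.001]
wrist_force: [0.3, -0.5, -0.5]
width: 0.998
```

carry_out(
  deltas=[
    {"delta_pos": [0,0,-0.02],"dr": [0,0,0]},
    {"delta_pos": [0,0,-0.03],"dr": [0,0,0]},
    {"delta_pos": [0,0,-0.03],"dr": [0,0,0]},
    {"delta_pos": [0,0,-0.02],"dr": [0,0,0]},
  ],
)

```text
time: 9.55
tool_pos: [0.4984, -0.1288, 0.1006]
tcp_rot: [-3.12, -0.362, -0.001]
wrist_force: [-0.1, -0.2, -0.1]
width: 1.002
```

```bash
python3 go.py .48 -.134 .04 -1.34 9
python3 - <<'E'
from h import *
s=Cam("scene");s.crop("s4.png",260,360,160,260,6)
t=Cam("top");t.crop("t4.png",280,380,220,320,6)
E
```

```text
t 9.55 p [ 0.4984 -0.1288  0.1006] xyaw 0.231 tilt [0.0005 0.0005] w 1.002 F [-0.12 -0.19 -0.05] q [-0.3   0.08  2.07  0.    0.99 -0.53]
n 9 d [-0.00174, 0.00159, 0.00673] dr [-9e-05, -2e-05, 0.17456] per-row mm 7.1
```

View pics/s4.png

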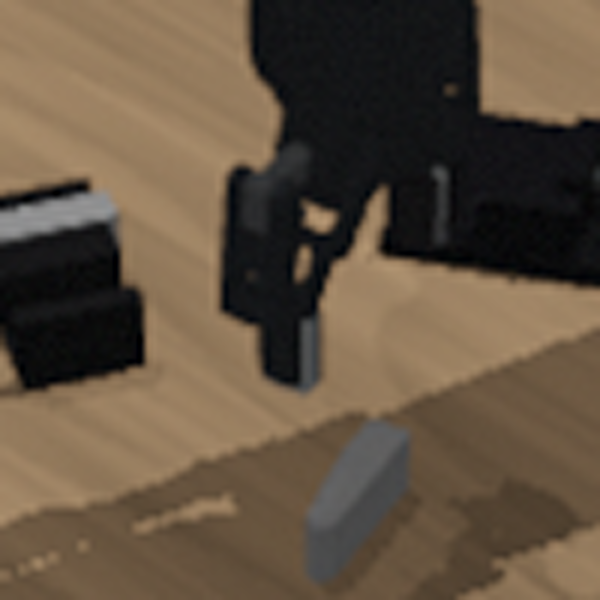

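View pics/t4.png

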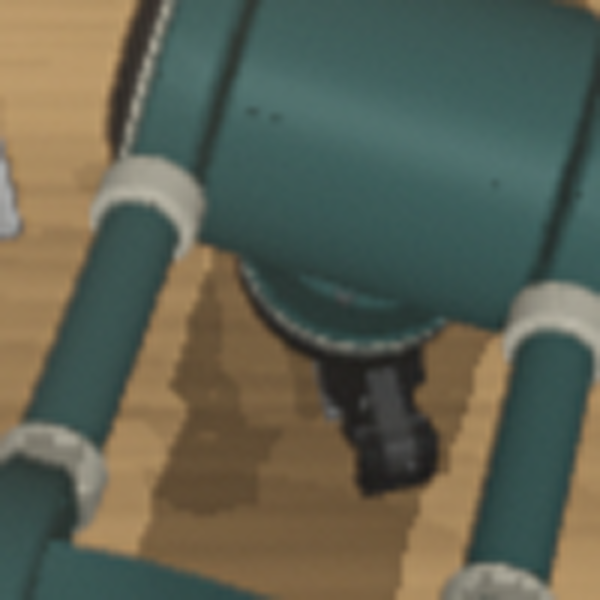

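Run:
```python
from h import *
from m2 import seg,rect
s=Cam("scene")
q,m=seg(s,305,335,225,262,lambda h,f:(f.mean(2)>82)&(h[...,1]<45)); cv2.imwrite("pics/mw4.png",m*255)
o=np.array([.4981,-.1303]);y=.231
Rw=np.array([[np.cos(y),-np.sin(y)],[np.sin(y),np.cos(y)]])
x=q[0]
P=np.array([s.pl(u,v,.03)[:2] for u,v in x]);L=(P-o)@Rw
print(len(q),L.min(0),L.max(0),rect(s,x,.03))
top=[(-33,-9),(-33,9),(-9,-9),(29,9),(29,-2.9),(33,0),(33,6)]
im=cv2.resize(s.f[220:265,300:345,::-1],None,fx=12,fy=12,interpolation=cv2.INTER_CUBIC)
for a in top:
    w=o+Rw@np.array(a)/1000
    u=s.proj([w[0],w[1],.03]); cv2.circle(im,tuple(int(k) for k in (u-[300,220]+.5)*12),3,(0,0,255),-1)
cv2.imwrite("pics/s4b.png",im)
```

```text
[[232.32 230.18]
 [270.44 221.65]
 [278.01 254.97]
 [240.04 264.27]]
[[369.05 328.79]
 [328.55 310.33]
 [347.63 283.69]
 [385.93 300.27]]
top [[0.6058, 0.1124, 0.013], [0.6263, 0.0217, 0.013], [0.5457, 0.0028, 0.013], [0.5238, 0.0919, 0.013]] [0.5754 0.0572 0.013 ]
yaw 0.2376443882180711 0.23182088397152895 0.08371014191649313 0.0923594038976642
scene [[0.6054, 0.1126, 0.013], [0.6268, 0.0218, 0.013], [0.5436, 0.003, 0.013], [0.5229, 0.0926, 0.013]] [0.5747 0.0575 0.013 ]
yaw 0.22994950769480174 0.22931577336437076 0.08510230825682193 0.09261110268985494
(array([0.60562718, 0.11248338, 0.013226  ]), np.float64(0.0004160303320703764))
(array([0.62650233, 0.02167002, 0.01260486]), np.float64(0.00025645285450528685))
(array([0.54501039, 0.00320058, 0.01451771]), np.float64(0.0013995572670744893))
(array([0.52343832, 0.09228397, 0.01333413]), np.float64(0.001006433288390921))
----
1 [-0.03479641 -0.00882372] [0.03282502 0.01029405] (array([ 0.49700443, -0.13023747]), (67.654296875, 19.078054428100586), 12.391813278198242)
```

View pics/s4b.png

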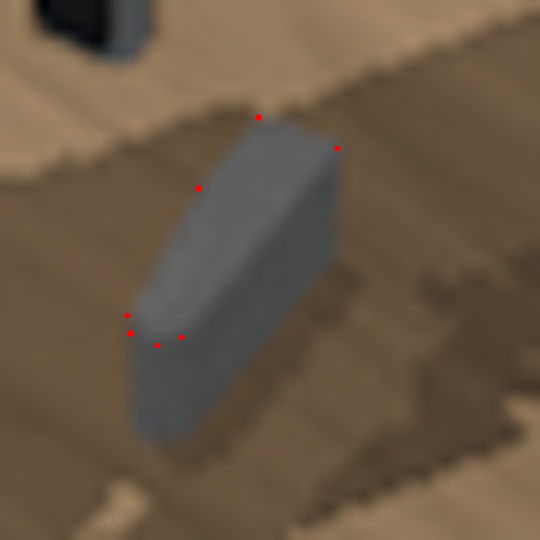

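```bash
sed -i '/^T=\[/i if __name__=="__main__": print("m1")' m1.py; python3 go.py .4771 -.1348 .05 -1.34 9
```

```text
t 9.7 p [ 0.4988 -0.129   0.1002] xyaw 0.231 tilt [0.0017 0.0002] w 0.998 F [-0.09  0.11 -0.43] q [-0.3   0.08  2.07  0.    0.98 -0.53]
n 9 d [-0.00207, 0.00185, 0.00557] dr [-0.00013, -0.00017, 0.17455] per-row mm 6.2
```

carry_out(
  deltas=[
    {"delta_pos": [-0.0021,0.0018,0],"dr": [0,0,0.1745]},
    {"delta_pos": [-0.0021,0.0018,0],"dr": [0,0,0.1745]},
    {"delta_pos": [-0.0021,0.0018,0],"dr": [0,0,0.1745]},
    {"delta_pos": [-0.0021,0.0018,0],"dr": [0,0,0.1745]},
    {"delta_pos": [-0.0021,0.0018,0],"dr": [0,0,0.1745]},
    {"delta_pos": [-0.0021,0.0018,0],"dr": [0,0,0.1745]},
    {"delta_pos": [-0.0021,0.0018,0.015],"dr": [0,0,0.1745]},
    {"delta_pos": [-0.0021,0.0018,0.015],"dr": [0,0,0.1745]},
    {"delta_pos": [-0.0021,0.0018,0.015],"dr": [0,0,0.1745]},
    {"delta_pos": [0,0,0],"dr": [0,0,0]},
  ],
)

```text
time: 10.95
tool_pos: [0.4732, -0.133, 0.0513]
tcp_rot: [2.463, -1.947, -0.011]
wrist_force: [-0.7, -0.9, -0.4]
width: 0.999
```

```bash
python3 go.py .4771 -.1348 .004 -1.34 5
```

```text
t 10.95 p [ 0.4732 -0.133   0.0513] xyaw -1.3376 tilt [-0.0068  0.003 ] w 0.999 F [-0.74 -0.85 -0.43] q [-0.33  0.11  2.15  0.    0.89  1.01]
n 5 d [0.00055, -0.00071, 0.00945] dr [0.00119, 0.00089, 0.00048] per-row mm 9.5
```

carry_out(
  deltas=[
    {"delta_pos": [0.0006,-0.0007,0.01],"dr": [0.001,0.001,0]},
    {"delta_pos": [0.0006,-0.0007,0.01],"dr": [0.001,0.001,0]},
    {"delta_pos": [0.0006,-0.0007,0.01],"dr": [0.001,0.001,0]},
    {"delta_pos": [0.0006,-0.0007,0.01],"dr": [0.001,0.001,0]},
    {"delta_pos": [0,0,0],"dr": [0,0,0]},
  ],
)

```text
time: 11.58
tool_pos: [0.4783, -0.1353, 0.0129]
tcp_rot: [2.463, -1.95, 0.003]
wrist_force: [0.5, 0.1, 0.1]
width: 1.001
```

```bash
python3 go.py .4771 -.1348 .004 -1.34 1
```

```text
t 11.57 p [ 0.4783 -0.1353  0.0129] xyaw -1.3393 tilt [ 0.0014 -0.0011] w 1.001 F [0.49 0.1  0.11] q [-0.33  0.18  2.16 -0.    0.8   1.01]
n 1 d [-0.00077, 0.00102, 0.00885] dr [-0.00109, -0.00142, 0.0007] per-row mm 8.9
```

carry_out(
  deltas=[
    {"delta_pos": [0,0.001,0.005],"dr": [0,0,0]},
    {"delta_pos": [0,0,0.003],"dr": [0,0,0]},
    {"delta_pos": [0,0,0],"dr": [0,0,0]},
  ],
)

```text
time: 11.95
tool_pos: [0.4781, -0.1358, 0.0059]
tcp_rot: [-2.462, 1.95, -0.006]
wrist_force: [-1.0, 0.0, -0.3]
width: 1.001
```

carry_out(
  deltas=[
    {"delta_pos": [0,0,0],"dr": [0,0,0]},
    {"delta_pos": [0,0,0],"dr": [0,0,0]},
    {"delta_pos": [0,0,0],"dr": [0,0,0]},
    {"delta_pos": [0,0,0],"dr": [0,0,0]},
    {"delta_pos": [0,0,0],"dr": [0,0,0]},
    {"delta_pos": [0,0,0],"dr": [0,0,0]},
  ],
  grip=0,
  force=60,
)

```text
time: 12.7
tool_pos: [0.4785, -0.1359, 0.0063]
tcp_rot: [-2.462, 1.95, -0.007]
wrist_force: [0.1, 0.8, 4.0]
width: 0.198
```

```bash
python3 go.py .4771 -.1348 .004 -1.34 1
```

```text
t 12.7 p [ 0.4785 -0.1359  0.0063] xyaw -1.3395 tilt [ 0.0041 -0.002 ] w 0.198 F [0.05 0.78 4.02] q [-0.33  0.19  2.17 -0.    0.78  1.01]
n 1 d [-0.00142, 0.00116, 0.00231] dr [-0.00354, -0.00286, 0.00049] per-row mm 2.9
```

carry_out(
  deltas=[
    {"delta_pos": [0,0,-0.01],"dr": [0,0,0]},
    {"delta_pos": [0,0,-0.02],"dr": [0,0,0]},
    {"delta_pos": [0,0,-0.02],"dr": [0,0,0]},
    {"delta_pos": [0,0,-0.01],"dr": [0,0,0]},
    {"delta_pos": [0,0,0],"dr": [0,0,0]},
  ],
)

```text
time: 13.32
tool_pos: [0.4785, -0.1359, 0.0667]
tcp_rot: [-2.462, 1.95, -0.008]
wrist_force: [-0.1, -0.5, -2.8]
width: 0.199
```

```bash
python3 go.py .5091 .010 .06 -1.34 7
```

```text
t 13.32 p [ 0.4785 -0.1359  0.0667] xyaw -1.3395 tilt [ 0.005  -0.0023] w 0.199 F [-0.12 -0.51 -2.8 ] q [-0.33  0.09  2.14 -0.    0.91  1.01]
n 7 d [-0.01929, -0.00903, 0.00094] dr [-0.00062, -0.00049, 7e-05] per-row mm 21.3
```

carry_out(
  deltas=[
    {"delta_pos": [-0.0193,-0.009,0.001],"dr": [0,0,0]},
    {"delta_pos": [-0.0193,-0.009,0.001],"dr": [0,0,0]},
    {"delta_pos": [-0.0193,-0.009,0.001],"dr": [0,0,0]},
    {"delta_pos": [-0.0193,-0.009,0.001],"dr": [0,0,0]},
    {"delta_pos": [-0.0193,-0.009,0.001],"dr": [0,0,0]},
    {"delta_pos": [-0.0193,-0.009,0.001],"dr": [0,0,0]},
    {"delta_pos": [-0.0193,-0.009,0.001],"dr": [0,0,0]},
    {"delta_pos": [0,0,0],"dr": [0,0,0]},
    {"delta_pos": [0,0,0],"dr": [0,0,0]},
  ],
)

```text
time: 14.45
tool_pos: [0.5076, 0.0099, 0.0581]
tcp_rot: [2.463, -1.949, 0.004]
wrist_force: [0.8, -0.1, -1.9]
width: 0.196
```

```bash
python3 go.py .5091 .010 .026 -1.34 3;  python3 - <<'E'
from h import *
s=Cam("scene");s.crop("s5.png",310,400,245,340,6)
t=Cam("top");t.crop("t5.png",215,315,200,300,6)
E
```

```text
t 14.45 p [0.5076 0.0099 0.0581] xyaw -1.339 tilt [ 0.0019 -0.0022] w 0.196 F [ 0.81 -0.12 -1.89] q [-0.03  0.13  2.12 -0.    0.9   1.31]
n 3 d [6e-05, -0.00048, 0.01069] dr [-0.00045, -0.00086, 0.00033] per-row mm 10.7
```

View pics/s5.png

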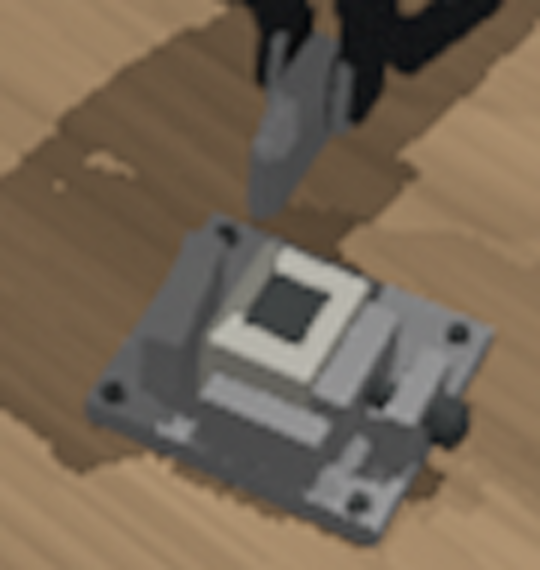

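View pics/t5.png

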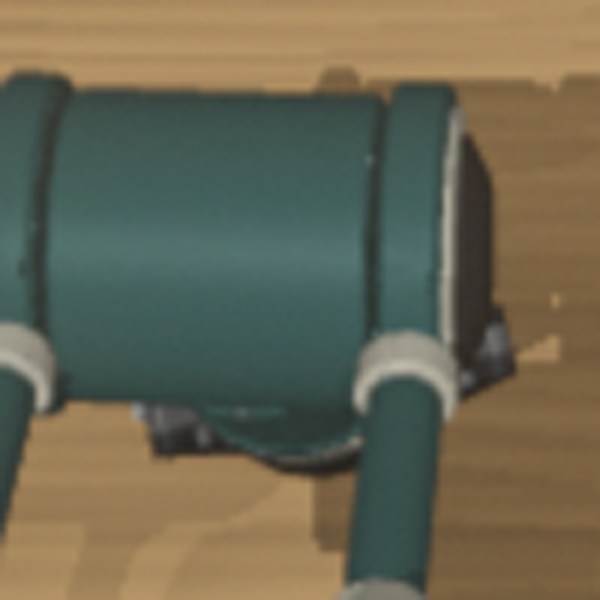

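carry_out(
  deltas=[
    {"delta_pos": [0,-0.0004,0.011],"dr": [0,0,0]},
    {"delta_pos": [0,-0.0004,0.011],"dr": [0,0,0]},
    {"delta_pos": [0,-0.0004,0.01],"dr": [0,0,0]},
    {"delta_pos": [0,0,0.004],"dr": [0,0,0]},
    {"delta_pos": [0,0,0],"dr": [0,0,0]},
  ],
)

```text
time: 15.18
tool_pos: [0.5092, 0.0104, 0.0222]
tcp_rot: [-2.463, 1.95, -0.005]
wrist_force: [0.1, -0.0, -1.1]
width: 0.199
```

```bash
python3 go.py .5091 .010 .019 -1.34 1;  python3 - <<'E'
from h import *
s=Cam("scene");s.crop("s6.png",325,375,260,320,10)
E
```

```text
t 15.18 p [0.5092 0.0104 0.0222] xyaw -1.3395 tilt [ 0.0023 -0.0018] w 0.199 F [ 0.05 -0.02 -1.15] q [-0.03  0.18  2.13 -0.    0.82  1.31]
n 1 d [0.00037, 0.00024, 0.00322] dr [-0.00185, -0.00231, 0.00053] per-row mm 3.3
```

View pics/s6.png

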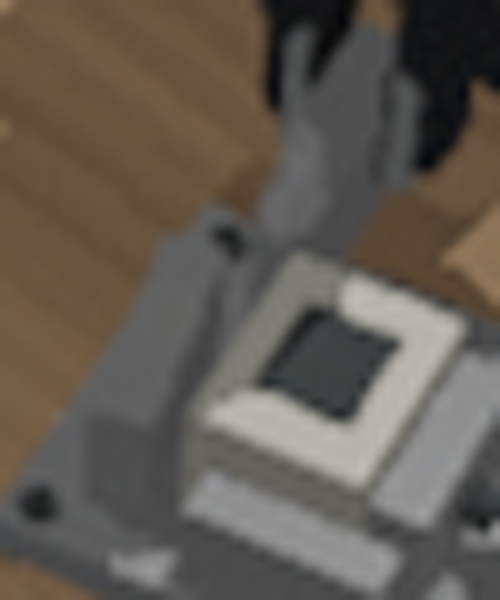

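carry_out(
  deltas=[
    {"delta_pos": [0,0,0.0015],"dr": [0,0,0]},
    {"delta_pos": [0,0,0.001],"dr": [0,0,0]},
    {"delta_pos": [0,-0.003,0],"dr": [0,0,0]},
    {"delta_pos": [0,-0.003,0],"dr": [0,0,0]},
    {"delta_pos": [0,0,0],"dr": [0,0,0]},
  ],
)

```text
time: 15.85
tool_pos: [0.5161, 0.0118, 0.0206]
tcp_rot: [-2.462, 1.949, -0.007]
wrist_force: [-0.3, -0.3, -1.8]
width: 0.199
```

```bash
python3 go.py .5091 .010 .019 -1.34 1;  python3 - <<'E'
from h import *
s=Cam("scene");
im=cv2.resize(s.f[255:320,320:380,::-1],None,fx=9,fy=9,interpolation=cv2.INTER_CUBIC)
st=bot.read_state();p=st["tool_pos"]
y=.231;Rw=np.array([[np.cos(y),-np.sin(y)],[np.sin(y),np.cos(y)]]);o=np.array([.5911,.0324])
loc=Rw.T@(np.array(p[:2])-o);print("tcp vice",loc,"tip",loc[0]+.053)
w0=loc+[.02,0]
def dot(v,z,c):
    w=o+Rw@np.array(v);u=s.proj([w[0],w[1],z]);cv2.circle(im,tuple(int(k) for k in (u-[320,255]+.5)*9),3,c,-1)
for a in [(-33,-9),(-33,9),(-9,-9),(29,9),(29,-2.9),(33,0),(33,6)]: dot(w0+np.array(a)/1000,p[2]-.0063+.03,(0,0,255))
for a in [(-25,-7),(25,1)]: dot(np.array(a)/1000,.042,(0,255,0))
for a in [(-25.,7.4),(25,7.4),(25,47.4),(-25,47.4)]: dot(np.array(a)/1000,.05,(255,0,0))
cv2.imwrite("pics/s7.png",im)
E
```

```text
t 15.85 p [0.5161 0.0118 0.0206] xyaw -1.3394 tilt [ 0.0042 -0.0019] w 0.199 F [-0.27 -0.27 -1.81] q [-0.02  0.2   2.12 -0.    0.82  1.32]
n 1 d [0.00016, 0.00725, 0.00153] dr [-0.00366, -0.00277, 0.0006] per-row mm 7.4
tcp vice [-0.07798988 -0.00281615] tip -0.024989884723361215
```

View pics/s7.png

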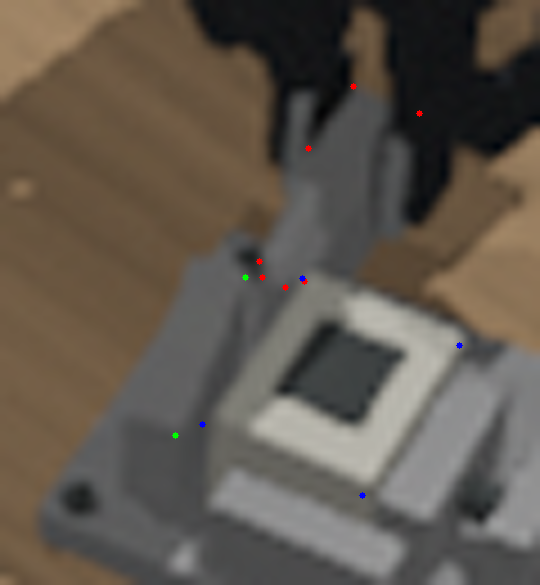

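carry_out(
  deltas=[
    {"delta_pos": [0,-0.002,0.0004],"dr": [0,0,0]},
    {"delta_pos": [0,-0.002,0.0004],"dr": [0,0,0]},
    {"delta_pos": [0,0,0],"dr": [0,0,0]},
  ],
)

```text
time: 16.27
tool_pos: [0.5196, 0.0127, 0.0196]
tcp_rot: [-2.462, 1.95, -0.006]
wrist_force: [0.3, -0.5, -2.7]
width: 0.203
```

```bash
python3 go.py
```

```text
t 16.27 p [0.5196 0.0127 0.0196] xyaw -1.3395 tilt [ 0.0036 -0.0018] w 0.203 F [ 0.35 -0.55 -2.67] q [-0.02  0.2   2.11 -0.    0.82  1.32]
```

carry_out(
  deltas=[
    {"delta_pos": [0,-0.002,0.0005],"dr": [0,0,0]},
    {"delta_pos": [0,-0.002,0.0005],"dr": [0,0,0]},
    {"delta_pos": [0,0,0],"dr": [0,0,0]},
  ],
)

```text
time: 16.65
tool_pos: [0.5235, 0.0136, 0.0186]
tcp_rot: [-2.462, 1.95, -0.006]
wrist_force: [0.3, -0.5, -2.0]
width: 0.2
```

```bash
python3 go.py
```

```text
t 16.65 p [0.5235 0.0136 0.0186] xyaw -1.3395 tilt [ 0.0036 -0.0019] w 0.2 F [ 0.25 -0.52 -2.02] q [-0.02  0.21  2.11 -0.    0.82  1.32]
```

carry_out(
  deltas=[
    {"delta_pos": [0,-0.0015,0.0005],"dr": [0,0,0]},
    {"delta_pos": [0,-0.0015,0.0005],"dr": [0,0,0]},
    {"delta_pos": [0,0,0],"dr": [0,0,0]},
  ],
)

```text
time: 17.02
tool_pos: [0.5259, 0.0141, 0.0183]
tcp_rot: [2.463, -1.95, 0.005]
wrist_force: [-4.1, -1.5, 7.0]
width: 0.196
```

```bash
python3 go.py;python3 - <<'E'
from h import *
s=Cam("scene");s.crop("s8.png",325,375,260,320,10)
E
```

```text
t 17.02 p [0.5259 0.0141 0.0183] xyaw -1.3393 tilt [ 0.0024 -0.0021] w 0.196 F [-4.09 -1.49  6.98] q [-0.02  0.22  2.1  -0.    0.82  1.32]
```

View pics/s8.png

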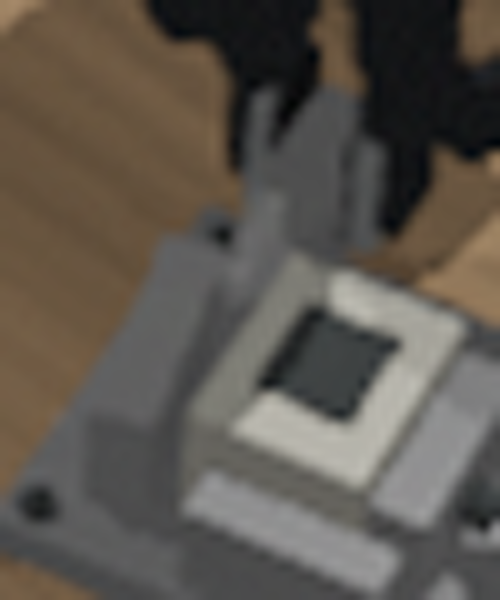

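carry_out(
  deltas=[
    {"delta_pos": [0,-0.0015,-0.0003],"dr": [0,0,0]},
    {"delta_pos": [0,-0.0015,-0.0002],"dr": [0,0,0]},
    {"delta_pos": [0,0,0],"dr": [0,0,0]},
  ],
)

```text
time: 17.45
tool_pos: [0.5282, 0.0151, 0.0183]
tcp_rot: [2.463, -1.95, 0.003]
wrist_force: [-5.3, 0.4, 5.0]
width: 0.198
```

```bash
python3 go.py
```

```text
t 17.45 p [0.5282 0.0151 0.0183] xyaw -1.3393 tilt [ 0.0014 -0.0017] w 0.198 F [-5.27  0.37  5.  ] q [-0.02  0.22  2.1  -0.    0.82  1.32]
```

carry_out(
  deltas=[
    {"delta_pos": [0,0,0],"dr": [0,0,0]},
    {"delta_pos": [0,0,0],"dr": [0,0,0]},
    {"delta_pos": [0,0,0],"dr": [0,0,0]},
    {"delta_pos": [0,0,0],"dr": [0,0,0]},
    {"delta_pos": [0,0,0],"dr": [0,0,0]},
  ],
  grip=0.6,
)

```text
time: 18.08
tool_pos: [0.5292, 0.015, 0.0181]
tcp_rot: [-2.462, 1.95, -0.006]
wrist_force: [0.5, -0.4, 0.9]
width: 0.597
```

carry_out(
  deltas=[
    {"delta_pos": [0,0,-0.02],"dr": [0,0,0]},
    {"delta_pos": [0,0,-0.03],"dr": [0,0,0]},
    {"delta_pos": [0,0,-0.03],"dr": [0,0,0]},
    {"delta_pos": [0,0,-0.03],"dr": [0,0,0]},
  ],
)

```text
time: 18.58
tool_pos: [0.5286, 0.0152, 0.129]
tcp_rot: [-2.462, 1.95, -0.006]
wrist_force: [0.2, 0.7, 0.2]
width: 0.6
```

```bash
python3 go.py .5055 .2895 .12 -1.9 10;python3 go.py .5055 .2895 .12 1.24 10
python3 - <<'E'
from h import *
s=Cam("scene");s.crop("s9.png",325,375,250,310,10)
E
```

```text
t 18.57 p [0.5286 0.0152 0.129 ] xyaw -1.3396 tilt [ 0.0035 -0.0019] w 0.6 F [0.19 0.75 0.24] q [-0.02  0.07  2.02 -0.    1.04  1.32]
n 10 d [-0.02774, 0.00293, 0.00086] dr [-0.00036, -0.00017, 0.05604] per-row mm 27.9
t 18.57 p [0.5286 0.0152 0.129 ] xyaw -1.3396 tilt [ 0.0035 -0.0019] w 0.6 F [0.19 0.75 0.24] q [-0.02  0.07  2.02 -0.    1.04  1.32]
n 10 d [-0.00958, -0.03559, 0.00091] dr [0.00023, -0.00048, -0.25796] per-row mm 36.9
```

View pics/s9.png

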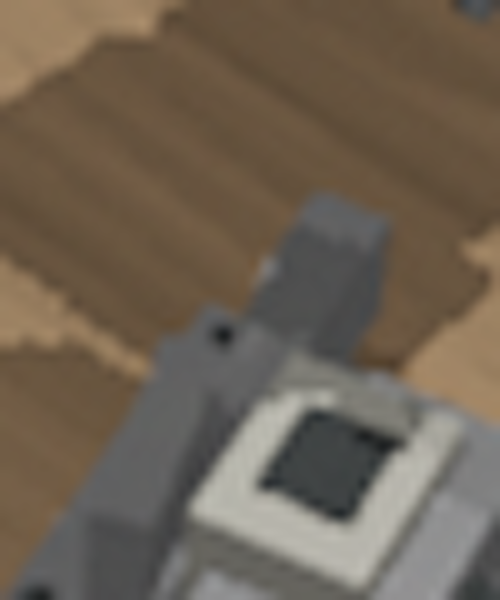

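```bash
python3 go.py .5055 .2895 .10 1.24 15
```

```text
t 18.62 p [0.5316 0.0152 0.1335] xyaw -1.3395 tilt [ 0.0105 -0.002 ] w 0.602 F [ 2.72 -0.41  2.28] q [-0.02  0.07  2.02 -0.    1.04  1.32]
n 15 d [-0.00565, -0.02397, 0.00231] dr [0.00013, -0.00095, -0.17196] per-row mm 24.7
```

carry_out(
  deltas=[
    {"delta_pos": [-0.0057,-0.024,0],"dr": [0,0,-0.172]},
    {"delta_pos": [-0.0057,-0.024,0],"dr": [0,0,-0.172]},
    {"delta_pos": [-0.0057,-0.024,0],"dr": [0,0,-0.172]},
    {"delta_pos": [-0.0057,-0.024,0],"dr": [0,0,-0.172]},
    {"delta_pos": [-0.0057,-0.024,0],"dr": [0,0,-0.172]},
    {"delta_pos": [-0.0057,-0.024,0],"dr": [0,0,-0.172]},
    {"delta_pos": [-0.0057,-0.024,0],"dr": [0,0,-0.172]},
    {"delta_pos": [-0.0057,-0.024,0.005],"dr": [0,0,-0.172]},
    {"delta_pos": [-0.0057,-0.024,0.005],"dr": [0,0,-0.172]},
    {"delta_pos": [-0.0057,-0.024,0.005],"dr": [0,0,-0.172]},
  ],
  grip=0.9,
)

```text
time: 19.88
tool_pos: [0.5998, 0.2217, 0.1123]
tcp_rot: [3.081, 0.602, 0.005]
wrist_force: [0.0, -0.8, -0.0]
width: 0.898
```

carry_out(
  deltas=[
    {"delta_pos": [-0.0057,-0.024,0.005],"dr": [0,0,-0.172]},
    {"delta_pos": [-0.0057,-0.024,0.005],"dr": [0,0,-0.172]},
    {"delta_pos": [-0.0057,-0.024,0.005],"dr": [0,0,-0.172]},
    {"delta_pos": [-0.0057,-0.024,0.005],"dr": [0,0,-0.172]},
    {"delta_pos": [-0.0057,-0.024,0.005],"dr": [0,0,-0.172]},
    {"delta_pos": [0,0,0],"dr": [0,0,0]},
    {"delta_pos": [0,0,0],"dr": [0,0,0]},
  ],
)

```text
time: 20.75
tool_pos: [0.5028, 0.2898, 0.0877]
tcp_rot: [2.555, 1.821, 0.005]
wrist_force: [-0.0, -0.1, -0.7]
width: 0.895
```

```bash
python3 go.py .5055 .2895 .05 1.24 4
python3 - <<'E'
from h import *
from m2 import seg,rect
t=Cam("top");t.crop("t10.png",215,315,200,300,6)
cv2.imwrite("pics/t10f.png",t.f[:,:,::-1])
E
```

```text
t 20.75 p [0.5028 0.2898 0.0877] xyaw 1.2386 tilt [ 0.0047 -0.0016] w 0.895 F [-0.05 -0.12 -0.73] q [ 0.48  0.22  1.95 -0.    0.98 -0.75]
n 4 d [0.00014, 0.00064, 0.00944] dr [0.00124, -0.0, -0.00036] per-row mm 9.5
[[232.32 230.18]
 [270.44 221.65]
 [278.01 254.97]
 [240.04 264.27]]
[[369.05 328.79]
 [328.55 310.33]
 [347.63 283.69]
 [385.93 300.27]]
top [[0.6058, 0.1124, 0.013], [0.6263, 0.0217, 0.013], [0.5457, 0.0028, 0.013], [0.5238, 0.0919, 0.013]] [0.5754 0.0572 0.013 ]
yaw 0.2376443882180711 0.23182088397152895 0.08371014191649313 0.0923594038976642
scene [[0.6054, 0.1126, 0.013], [0.6268, 0.0218, 0.013], [0.5436, 0.003, 0.013], [0.5229, 0.0926, 0.013]] [0.5747 0.0575 0.013 ]
yaw 0.22994950769480174 0.22931577336437076 0.08510230825682193 0.09261110268985494
(array([0.60562718, 0.11248338, 0.013226  ]), np.float64(0.0004160303320703764))
(array([0.62650233, 0.02167002, 0.01260486]), np.float64(0.00025645285450528685))
(array([0.54501039, 0.00320058, 0.01451771]), np.float64(0.0013995572670744893))
(array([0.52343832, 0.09228397, 0.01333413]), np.float64(0.001006433288390921))
----
```

View pics/t10.png

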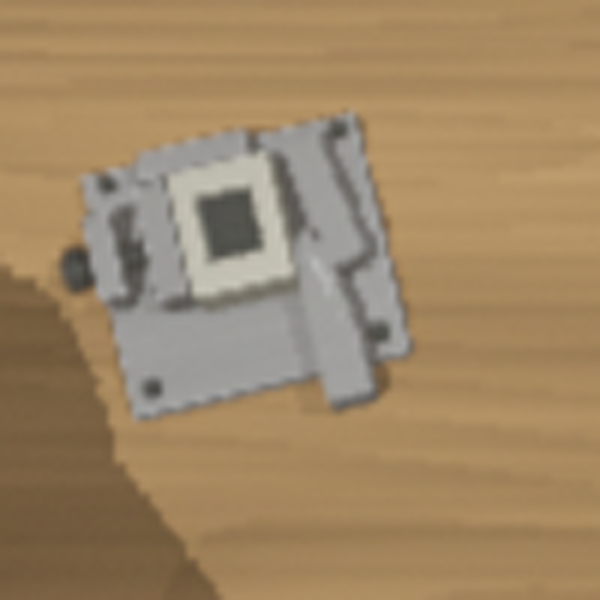

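carry_out(
  deltas=[
    {"delta_pos": [0,0.0006,0.015],"dr": [0.001,0,0]},
    {"delta_pos": [0,0.0006,0.015],"dr": [0.001,0,0]},
    {"delta_pos": [0,0.0006,0.015],"dr": [0.001,0,0]},
    {"delta_pos": [0,0.0006,0.015],"dr": [0.001,0,0]},
    {"delta_pos": [0,0,0.01],"dr": [0,0,0]},
    {"delta_pos": [0,0,0.008],"dr": [0,0,0]},
    {"delta_pos": [0,0,0],"dr": [0,0,0]},
  ],
)

```text
time: 21.68
tool_pos: [0.5039, 0.2887, 0.0088]
tcp_rot: [2.556, 1.826, -0.003]
wrist_force: [-0.1, 0.2, 0.0]
width: 0.902
```

```bash
python3 go.py .5055 .2895 .004 1.24 1
```

```text
t 21.68 p [0.5039 0.2887 0.0088] xyaw 1.2406 tilt [-0.0014 -0.0012] w 0.902 F [-0.06  0.23  0.02] q [ 0.48  0.32  1.98 -0.    0.84 -0.76]
n 1 d [0.00131, 0.00123, 0.00476] dr [-0.00091, 0.00153, 0.00059] per-row mm 5.1
```

carry_out(
  deltas=[
    {"delta_pos": [0.001,0.001,0.004],"dr": [0,0,0]},
    {"delta_pos": [0,0,0],"dr": [0,0,0]},
  ],
)

```text
time: 21.92
tool_pos: [0.506, 0.2897, 0.0057]
tcp_rot: [2.556, 1.826, 0.0]
wrist_force: [0.5, 0.3, 0.7]
width: 0.899
```

carry_out(
  deltas=[
    {"delta_pos": [0,0,0],"dr": [0,0,0]},
    {"delta_pos": [0,0,0],"dr": [0,0,0]},
    {"delta_pos": [0,0,0],"dr": [0,0,0]},
    {"delta_pos": [0,0,0],"dr": [0,0,0]},
    {"delta_pos": [0,0,0],"dr": [0,0,0]},
    {"delta_pos": [0,0,0],"dr": [0,0,0]},
  ],
  grip=0,
  force=100,
)

```text
time: 22.68
tool_pos: [0.506, 0.2897, 0.0062]
tcp_rot: [2.556, 1.826, 0.0]
wrist_force: [-1.4, -0.9, 5.8]
width: 0.284
```

```bash
python3 go.py; python3 - <<'E' | sed -n '/----/,$p'
from h import *
from m2 import *
print('----')
t=Cam("top");s=Cam("scene")
# wedge head mid rear top edge in top view
q,m=seg(t,262,282,248,275,lambda h,f:(h[...,1]<40)&(f.min(2)>135)); cv2.imwrite("pics/mhead.png",cv2.resize(m*255,None,fx=2,fy=2))
im=cv2.resize(t.f[240:275,255:290,::-1],None,fx=14,fy=14,interpolation=cv2.INTER_CUBIC);cv2.imwrite("pics/t11.png",im)
E
```

```text
t 22.68 p [0.506  0.2897 0.0062] xyaw 1.2404 tilt [ 0.0003 -0.0002] w 0.284 F [-1.39 -0.87  5.82] q [ 0.48  0.33  1.98 -0.    0.83 -0.76]
----
----
```

View pics/t11.png

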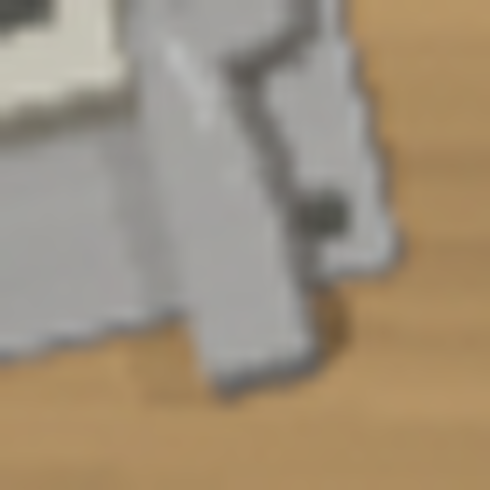

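```bash
python3 - <<'E'
from h import *
import pickle
t=Cam("t",pickle.load(open("c0.pkl","rb"))["top"])
y=.231;Rw=np.array([[np.cos(y),-np.sin(y)],[np.sin(y),np.cos(y)]]);o=np.array([.5911,.0324])
for a,b in((210,382),(308,355),(259,368)):
    P=t.pl(255+a/14-.5,240+b/14-.5,.042)[:2];print(P,Rw.T@(P-o))
h=o+Rw@np.array([-.078,-.0024]);print("expected head",h)
for dx in(-.140,-.134):
    print(dx,o+Rw@np.array([dx,-.003]))
E
python3 go.py .44 .0 .09 1.802 10
```

```text
[0.51385071 0.0195757 ] [-0.07813353  0.00520265]
[0.51825487 0.00358751] [-0.07750687 -0.0113692 ]
[0.5161345  0.01158546] [-0.07773977 -0.00309824]
expected head [0.51572132 0.01220557]
-0.14 [ 0.45550554 -0.00257346]
-0.134 [ 0.46134617 -0.00119976]
t 22.77 p [0.5059 0.2897 0.0061] xyaw 1.2405 tilt [ 0.0003 -0.0002] w 0.28 F [-2.24  0.73  5.29] q [ 0.48  0.33  1.98 -0.    0.83 -0.76]
n 10 d [-0.02978, -0.00438, -0.00839] dr [3e-05, 2e-05, -0.05615] per-row mm 31.2
```

carry_out(
  deltas=[
    {"delta_pos": [0,0,-0.01],"dr": [0,0,0]},
    {"delta_pos": [0,0,-0.025],"dr": [0,0,0]},
    {"delta_pos": [0,0,-0.03],"dr": [0,0,0]},
    {"delta_pos": [0,0,-0.02],"dr": [0,0,0]},
  ],
)

```text
time: 23.28
tool_pos: [0.5057, 0.2895, 0.0914]
tcp_rot: [2.556, 1.826, -0.0]
wrist_force: [0.8, 0.4, -3.9]
width: 0.276
```

```bash
python3 go.py .4555 -.0026 .075 1.802 10
```

```text
t 23.27 p [0.5057 0.2895 0.0914] xyaw 1.2405 tilt [ 0.0001 -0.0005] w 0.276 F [ 0.84  0.45 -3.92] q [ 0.48  0.22  1.94 -0.    0.99 -0.76]
n 10 d [-0.0299, -0.00278, 0.00165] dr [1e-05, 5e-05, -0.05615] per-row mm 30.1
```

carry_out(
  deltas=[
    {"delta_pos": [-0.03,-0.003,0],"dr": [0,0,-0.056]},
    {"delta_pos": [-0.03,-0.003,0],"dr": [0,0,-0.056]},
    {"delta_pos": [-0.03,-0.003,0],"dr": [0,0,-0.056]},
    {"delta_pos": [-0.03,-0.003,0],"dr": [0,0,-0.056]},
    {"delta_pos": [-0.03,-0.003,0],"dr": [0,0,-0.056]},
    {"delta_pos": [-0.03,-0.003,0],"dr": [0,0,-0.056]},
    {"delta_pos": [-0.03,-0.003,0],"dr": [0,0,-0.056]},
    {"delta_pos": [-0.03,-0.003,0],"dr": [0,0,-0.056]},
    {"delta_pos": [-0.03,-0.003,0],"dr": [0,0,-0.056]},
    {"delta_pos": [-0.03,-0.003,0],"dr": [0,0,-0.056]},
  ],
)

```text
time: 24.52
tool_pos: [0.4522, -0.0043, 0.0904]
tcp_rot: [-1.949, -2.463, 0.002]
wrist_force: [0.4, -0.3, -4.2]
width: 0.277
```

carry_out(
  deltas=[
    {"delta_pos": [0,0,0],"dr": [0,0,0]},
    {"delta_pos": [0,0,0],"dr": [0,0,0]},
  ],
)

```text
time: 24.78
tool_pos: [0.4525, -0.0032, 0.0904]
tcp_rot: [-1.953, -2.46, 0.001]
wrist_force: [-0.3, 0.2, -4.1]
width: 0.279
```

```bash
python3 go.py .4555 -.0026 .0215 1.802 5
```

```text
t 24.77 p [ 0.4525 -0.0032  0.0904] xyaw 1.7993 tilt [-0.001  -0.0001] w 0.279 F [-0.27  0.22 -4.13] q [-0.06 -0.02  2.2  -0.    0.96 -1.86]
n 5 d [-2e-05, 0.00061, 0.01379] dr [-0.00019, -2e-05, -0.00054] per-row mm 13.8
```

carry_out(
  deltas=[
    {"delta_pos": [0,0,0.0155],"dr": [0,0,-0.0005]},
    {"delta_pos": [0,0,0.0155],"dr": [0,0,-0.0005]},
    {"delta_pos": [0,0,0.0155],"dr": [0,0,-0.0005]},
    {"delta_pos": [0,0,0.0125],"dr": [0,0,-0.0005]},
    {"delta_pos": [0,0,0.009],"dr": [0,0,-0.0005]},
    {"delta_pos": [0,0,0],"dr": [0,0,0]},
    {"delta_pos": [0,0,0],"dr": [0,0,0]},
  ],
)

```text
time: 25.65
tool_pos: [0.4535, -0.0035, 0.023]
tcp_rot: [1.949, 2.463, -0.0]
wrist_force: [0.3, -0.3, -5.2]
width: 0.278
```

```bash
python3 go.py .467 .0001 .0215 1.802 5
python3 - <<'E'
from h import *
s=Cam("scene");s.crop("s12.png",310,390,220,310,6)
E
```

```text
t 25.65 p [ 0.4535 -0.0035  0.023 ] xyaw 1.8029 tilt [ 0.0005 -0.0006] w 0.278 F [ 0.31 -0.26 -5.24] q [-0.06  0.08  2.25 -0.    0.81 -1.86]
n 5 d [7e-05, 0.00279, 0.0003] dr [7e-05, 0.00014, 0.00018] per-row mm 2.8
```

View pics/s12.png

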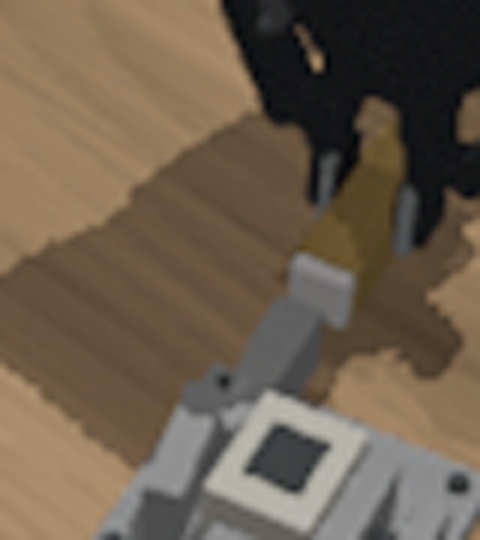

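carry_out(
  deltas=[
    {"delta_pos": [0,0.003,0],"dr": [0,0,0]},
    {"delta_pos": [0,0.003,0],"dr": [0,0,0]},
    {"delta_pos": [0,0.003,0],"dr": [0,0,0]},
    {"delta_pos": [0,0.0015,0],"dr": [0,0,0]},
    {"delta_pos": [0,0.0015,0],"dr": [0,0,0]},
    {"delta_pos": [0,0.0015,0],"dr": [0,0,0]},
  ],
)

```text
time: 26.45
tool_pos: [0.4662, -0.0003, 0.0226]
tcp_rot: [1.949, 2.464, -0.001]
wrist_force: [-0.9, 0.4, -3.5]
width: 0.28
```

carry_out(
  deltas=[
    {"delta_pos": [0,0.001,0],"dr": [0,0,0]},
    {"delta_pos": [0,0.001,0],"dr": [0,0,0]},
  ],
)

```text
time: 26.7
tool_pos: [0.4681, 0.0001, 0.0226]
tcp_rot: [1.949, 2.464, -0.001]
wrist_force: [-0.7, 0.4, -4.6]
width: 0.28
```

carry_out(
  deltas=[
    {"delta_pos": [0,0.001,0],"dr": [0,0,0]},
    {"delta_pos": [0,0.001,0],"dr": [0,0,0]},
  ],
)

```text
time: 26.95
tool_pos: [0.4692, 0.0006, 0.0224]
tcp_rot: [-1.948, -2.463, 0.003]
wrist_force: [-2.9, -1.4, -2.2]
width: 0.277
```

carry_out(
  deltas=[
    {"delta_pos": [0,0.001,0],"dr": [0,0,0]},
    {"delta_pos": [0,0.001,0],"dr": [0,0,0]},
    {"delta_pos": [0,0.001,0],"dr": [0,0,0]},
  ],
)

```text
time: 27.32
tool_pos: [0.4711, 0.0013, 0.0221]
tcp_rot: [-1.947, -2.462, 0.005]
wrist_force: [-6.2, -0.2, 0.2]
width: 0.28
```

carry_out(
  deltas=[
    {"delta_pos": [0,0.001,0],"dr": [0,0,0]},
    {"delta_pos": [0,0.001,0],"dr": [0,0,0]},
    {"delta_pos": [0,0.001,0],"dr": [0,0,0]},
  ],
)

```text
time: 27.7
tool_pos: [0.4737, 0.0021, 0.0221]
tcp_rot: [-1.947, -2.461, 0.005]
wrist_force: [-7.4, -0.2, -0.6]
width: 0.283
```

carry_out(
  deltas=[
    {"delta_pos": [0,0.001,0],"dr": [0,0,0]},
    {"delta_pos": [0,0.001,0],"dr": [0,0,0]},
    {"delta_pos": [0,0.001,0],"dr": [0,0,0]},
  ],
)

```text
time: 28.08
tool_pos: [0.4756, 0.0027, 0.0218]
tcp_rot: [-1.945, -2.46, 0.007]
wrist_force: [-9.2, -1.2, 0.9]
width: 0.276
```

carry_out(
  deltas=[
    {"delta_pos": [0,0.001,0],"dr": [0,0,0]},
    {"delta_pos": [0,0.001,0],"dr": [0,0,0]},
  ],
)

```text
time: 28.32
tool_pos: [0.4766, 0.0032, 0.0215]
tcp_rot: [-1.944, -2.459, 0.009]
wrist_force: [-11.4, -0.5, 3.2]
width: 0.283
```

carry_out(
  deltas=[
    {"delta_pos": [0,0.001,0],"dr": [0,0,0]},
    {"delta_pos": [0,0.001,0],"dr": [0,0,0]},
  ],
)

```text
time: 28.58
tool_pos: [0.4773, 0.0036, 0.0212]
tcp_rot: [-1.943, -2.458, 0.012]
wrist_force: [-14.3, -2.3, 4.3]
width: 0.279
```

carry_out(
  deltas=[
    {"delta_pos": [0,0.001,0],"dr": [0,0,0]},
    {"delta_pos": [0,0.001,0],"dr": [0,0,0]},
  ],
)

```text
time: 28.82
tool_pos: [0.4774, 0.0037, 0.0207]
tcp_rot: [-1.941, -2.456, 0.016]
wrist_force: [-18.6, -3.6, 6.8]
width: 0.286
```

carry_out(
  deltas=[
    {"delta_pos": [0,0.001,0],"dr": [0,0,0]},
    {"delta_pos": [0,0.001,0],"dr": [0,0,0]},
  ],
)

```text
time: 29.08
tool_pos: [0.4774, 0.0037, 0.0202]
tcp_rot: [-1.939, -2.454, 0.021]
wrist_force: [-22.5, -6.8, 7.9]
width: 0.278
```

```bash
python3 go.py
python3 - <<'E'
from h import *
s=Cam("scene");s.crop("s13.png",310,390,220,310,6)
E
```

```text
t 29.07 p [0.4774 0.0037 0.0202] xyaw 1.8043 tilt [-0.0188 -0.002 ] w 0.278 F [-22.55  -6.79   7.92] q [-0.04  0.14  2.19 -0.    0.83 -1.84]
```

View pics/s13.png

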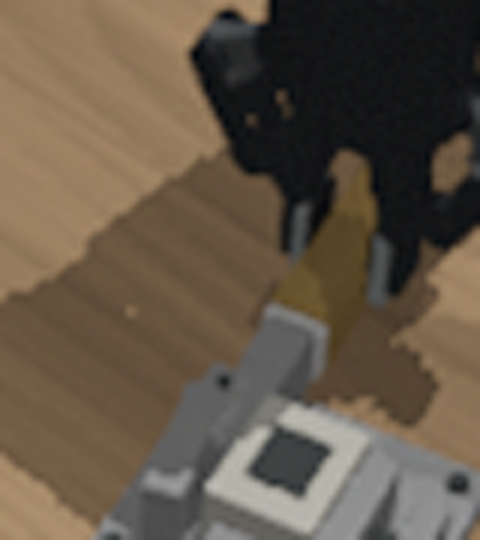

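carry_out(
  deltas=[
    {"delta_pos": [0,0.001,0],"dr": [0,0,0]},
    {"delta_pos": [0,0,0],"dr": [0,0,0]},
  ],
)

```text
time: 29.38
tool_pos: [0.4774, 0.0038, 0.0199]
tcp_rot: [-1.938, -2.453, 0.023]
wrist_force: [-23.5, -6.4, 10.3]
width: 0.279
```

carry_out(
  deltas=[
    {"delta_pos": [0,-0.003,0],"dr": [0,0,0]},
    {"delta_pos": [0,-0.004,0],"dr": [0,0,0]},
    {"delta_pos": [0,-0.006,0],"dr": [0,0,0]},
    {"delta_pos": [0,-0.008,0],"dr": [0,0,0]},
    {"delta_pos": [0,-0.008,0],"dr": [0,0,0]},
  ],
)

```text
time: 30.0
tool_pos: [0.4598, -0.0021, 0.0232]
tcp_rot: [1.948, 2.463, 0.001]
wrist_force: [0.7, -0.9, -3.8]
width: 0.278
```

```bash
python3 go.py
python3 - <<'E'
from h import *
s=Cam("scene");s.crop("s14.png",310,390,220,310,6)
E
```

```text
t 30.0 p [ 0.4598 -0.0021  0.0232] xyaw 1.803 tilt [ 0.0015 -0.0006] w 0.278 F [ 0.68 -0.85 -3.76] q [-0.06  0.1   2.23 -0.    0.81 -1.86]
```

View pics/s14.png

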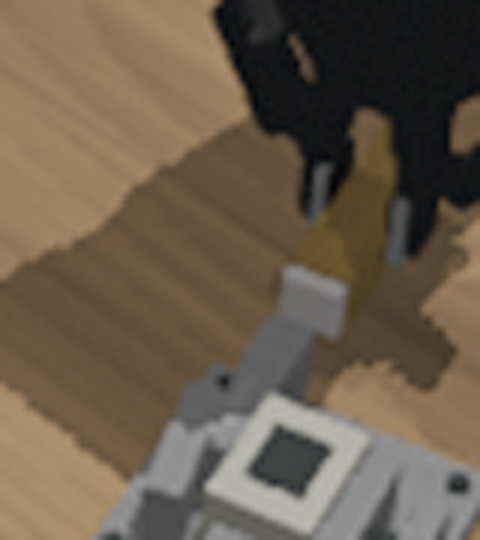

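carry_out(
  deltas=[
    {"delta_pos": [0,0.005,0.001],"dr": [0,0,0]},
    {"delta_pos": [0,0.005,0],"dr": [0,0,0]},
    {"delta_pos": [0,0.004,0],"dr": [0,0,0]},
    {"delta_pos": [0,0.002,0],"dr": [0,0,0]},
    {"delta_pos": [0,0,0],"dr": [0,0,0]},
  ],
)

```text
time: 30.68
tool_pos: [0.4751, 0.0018, 0.0216]
tcp_rot: [1.949, 2.464, -0.001]
wrist_force: [-0.3, -0.1, -4.1]
width: 0.283
```

carry_out(
  deltas=[
    {"delta_pos": [0,0.001,0],"dr": [0,0,0]},
    {"delta_pos": [0,0.001,0],"dr": [0,0,0]},
    {"delta_pos": [0,0.001,0],"dr": [0,0,0]},
  ],
)

```text
time: 31.05
tool_pos: [0.4778, 0.0024, 0.0217]
tcp_rot: [1.949, 2.464, -0.001]
wrist_force: [-1.7, -0.1, -3.3]
width: 0.283
```

carry_out(
  deltas=[
    {"delta_pos": [0,0.0015,0],"dr": [0,0,0]},
    {"delta_pos": [0,0.0015,0],"dr": [0,0,0]},
  ],
)

```text
time: 31.3
tool_pos: [0.4777, 0.0027, 0.0209]
tcp_rot: [-1.946, -2.461, 0.008]
wrist_force: [-8.8, -3.2, 1.9]
width: 0.28
```

carry_out(
  deltas=[
    {"delta_pos": [0,0.0015,0],"dr": [0,0,0]},
    {"delta_pos": [0,0.0015,0],"dr": [0,0,0]},
  ],
)

```text
time: 31.55
tool_pos: [0.4776, 0.003, 0.02]
tcp_rot: [-1.943, -2.458, 0.015]
wrist_force: [-14.3, -5.9, 3.8]
width: 0.278
```

carry_out(
  deltas=[
    {"delta_pos": [0,0.0015,0],"dr": [0,0,0]},
    {"delta_pos": [0,0.0015,0],"dr": [0,0,0]},
  ],
)

```text
time: 31.8
tool_pos: [0.4776, 0.0033, 0.0192]
tcp_rot: [-1.939, -2.455, 0.021]
wrist_force: [-20.3, -7.7, 7.7]
width: 0.283
```

carry_out(
  deltas=[
    {"delta_pos": [0,0.0015,0],"dr": [0,0,0]},
    {"delta_pos": [0,0.001,0],"dr": [0,0,0]},
  ],
)

```text
time: 32.05
tool_pos: [0.4775, 0.0036, 0.0185]
tcp_rot: [-1.937, -2.452, 0.027]
wrist_force: [-24.9, -8.9, 10.8]
width: 0.278
```

carry_out(
  deltas=[
    {"delta_pos": [0,-0.004,0],"dr": [0,0,0]},
    {"delta_pos": [0,-0.006,0],"dr": [0,0,0]},
    {"delta_pos": [0,-0.01,0],"dr": [0,0,0]},
    {"delta_pos": [0,-0.015,-0.002],"dr": [0,0,0]},
    {"delta_pos": [0,-0.015,-0.03],"dr": [0,0,0]},
    {"delta_pos": [0,0,-0.03],"dr": [0,0,0]},
  ],
)

```text
time: 32.8
tool_pos: [0.4379, -0.0065, 0.0837]
tcp_rot: [-1.948, -2.462, 0.003]
wrist_force: [1.0, 0.4, -4.0]
width: 0.277
```

```bash
python3 go.py .5055 .2895 .085 1.24 10
```

```text
t 32.8 p [ 0.4379 -0.0065  0.0837] xyaw 1.8027 tilt [-0.0026 -0.0004] w 0.277 F [ 0.97  0.37 -4.02] q [-0.07 -0.04  2.23 -0.    0.95 -1.87]
n 10 d [0.03013, 0.00621, -0.00014] dr [-0.00026, 6e-05, 0.05627] per-row mm 30.8
```

carry_out(
  deltas=[
    {"delta_pos": [0.03,0.006,0],"dr": [0,0,0.056]},
    {"delta_pos": [0.03,0.006,0],"dr": [0,0,0.056]},
    {"delta_pos": [0.03,0.006,0],"dr": [0,0,0.056]},
    {"delta_pos": [0.03,0.006,0],"dr": [0,0,0.056]},
    {"delta_pos": [0.03,0.006,0],"dr": [0,0,0.056]},
    {"delta_pos": [0.03,0.006,0],"dr": [0,0,0.056]},
    {"delta_pos": [0.03,0.006,0],"dr": [0,0,0.056]},
    {"delta_pos": [0.03,0.006,0],"dr": [0,0,0.056]},
    {"delta_pos": [0.03,0.006,0],"dr": [0,0,0.056]},
    {"delta_pos": [0.03,0.006,0],"dr": [0,0,0.056]},
  ],
)

```text
time: 34.05
tool_pos: [0.5053, 0.2892, 0.0838]
tcp_rot: [2.555, 1.827, -0.0]
wrist_force: [0.5, 0.3, -4.0]
width: 0.277
```

carry_out(
  deltas=[
    {"delta_pos": [0,0,0.01],"dr": [0,0,0]},
    {"delta_pos": [0,0,0.02],"dr": [0,0,0]},
    {"delta_pos": [0,0,0.02],"dr": [0,0,0]},
    {"delta_pos": [0,0,0.012],"dr": [0,0,0]},
    {"delta_pos": [0,0,0],"dr": [0,0,0]},
    {"delta_pos": [0,0,0],"dr": [0,0,0]},
  ],
)

```text
time: 34.8
tool_pos: [0.5059, 0.2885, 0.0218]
tcp_rot: [2.554, 1.829, 0.0]
wrist_force: [-0.7, 0.2, -3.5]
width: 0.284
```

```bash
python3 go.py .5055 .2895 .0062 1.24 3
python3 - <<'E'
from h import *
s=Cam("scene");s.crop("s15.png",420,520,280,380,6)
E
```

```text
t 34.8 p [0.5059 0.2885 0.0218] xyaw 1.2428 tilt [ 0.0004 -0.0002] w 0.284 F [-0.71  0.17 -3.5 ] q [ 0.48  0.31  1.98 -0.    0.86 -0.77]
n 3 d [0.00027, -0.00023, 0.0052] dr [0.00015, 3e-05, 0.00092] per-row mm 5.2
```

View pics/s15.png

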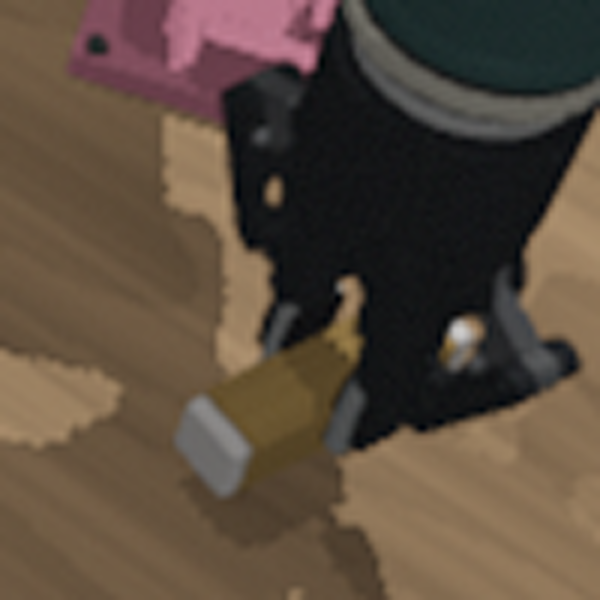

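Bar held level just above its old spot (front end at scene about (456,354)). Lower to contact.

carry_out(
  deltas=[
    {"delta_pos": [0,0,0.006],"dr": [0,0,0]},
    {"delta_pos": [0,0,0.005],"dr": [0,0,0]},
    {"delta_pos": [0,0,0.003],"dr": [0,0,0]},
    {"delta_pos": [0,0,0],"dr": [0,0,0]},
  ],
)

```text
time: 35.35
tool_pos: [0.505, 0.2883, 0.007]
tcp_rot: [2.554, 1.829, -0.002]
wrist_force: [0.6, 0.3, -4.1]
width: 0.28
```

carry_out(
  deltas=[
    {"delta_pos": [0,0,0.001],"dr": [0,0,0]},
    {"delta_pos": [0,0,0.001],"dr": [0,0,0]},
    {"delta_pos": [0,0,0],"dr": [0,0,0]},
  ],
)

```text
time: 35.72
tool_pos: [0.5056, 0.2886, 0.0062]
tcp_rot: [2.554, 1.829, -0.0]
wrist_force: [-2.0, -0.4, 2.2]
width: 0.281
```

Contact felt; release and rise.

carry_out(
  deltas=[
    {"delta_pos": [0,0,0],"dr": [0,0,0]},
    {"delta_pos": [0,0,0],"dr": [0,0,0]},
    {"delta_pos": [0,0,0],"dr": [0,0,0]},
    {"delta_pos": [0,0,0],"dr": [0,0,0]},
    {"delta_pos": [0,0,0],"dr": [0,0,0]},
  ],
  grip=0.8,
)

```text
time: 36.35
tool_pos: [0.5054, 0.2885, 0.0055]
tcp_rot: [2.554, 1.829, -0.001]
wrist_force: [1.1, 0.6, 0.2]
width: 0.802
```

carry_out(
  deltas=[
    {"delta_pos": [0,0,-0.02],"dr": [0,0,0]},
    {"delta_pos": [0,0,-0.04],"dr": [0,0,0]},
    {"delta_pos": [0,0,-0.05],"dr": [0,0,0]},
    {"delta_pos": [0,0,-0.05],"dr": [0,0,0]},
    {"delta_pos": [0.04,0,0],"dr": [0,0,0]},
    {"delta_pos": [0.04,0,0],"dr": [0,0,0]},
    {"delta_pos": [0.04,0,0],"dr": [0,0,0]},
    {"delta_pos": [0,0,0],"dr": [0,0,0]},
    {"delta_pos": [0,0,0],"dr": [0,0,0]},
  ],
)

```text
time: 37.48
tool_pos: [0.5439, 0.4018, 0.1661]
tcp_rot: [2.553, 1.829, -0.001]
wrist_force: [0.2, -0.0, 0.3]
width: 0.799
```

```bash
python3 go.py
python3 - <<'E'
from h import *
s=Cam("scene");t=Cam("top")
a=[(t,215,295,210,280),(s,315,400,265,335),(t,120,220,230,310),(s,420,520,290,370)]
ims=[cv2.resize(c.f[v0:v1,u0:u1,::-1],(400,300),interpolation=cv2.INTER_CUBIC) for c,u0,u1,v0,v1 in a]
cv2.imwrite("pics/f1.png",np.vstack([np.hstack(ims[:2]),np.hstack(ims[2:])]))
cv2.imwrite("pics/f2.png",t.f[:,:,::-1])
E
```

```text
t 37.48 p [0.5439 0.4018 0.1661] xyaw 1.2434 tilt [-0.0001 -0.0009] w 0.799 F [ 0.16 -0.01  0.3 ] q [ 0.6   0.31  1.67 -0.    1.16 -0.64]
```

View pics/f1.png

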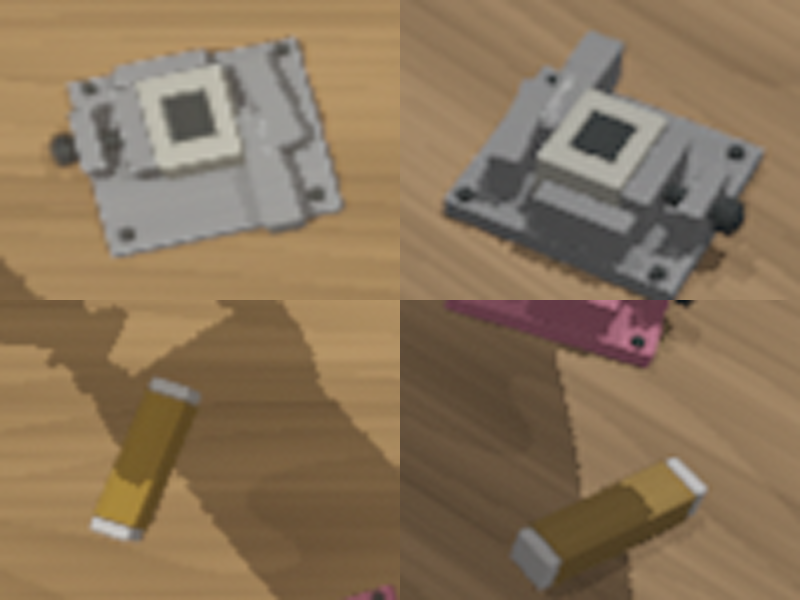

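View pics/f2.png

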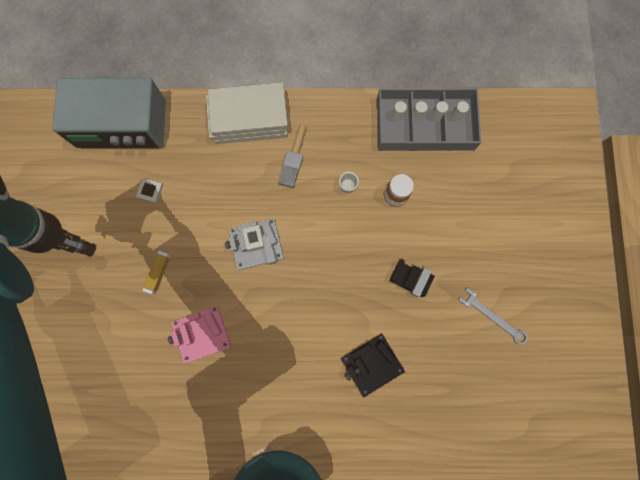

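```bash
python3 -c "
from workcell import bot
print(bot.finish_job())"; python3 go.py
```

```text
the job is handed in; nothing more can be done
None
the job is handed in; nothing more can be done
```

I drove the wedge home and the block looks clamped in the steel vice. The job was handed in at about 37.5 s, and no verdict is reported.

**What I did:** I took the tapered wedge from the rack by its end faces, set it down on the bench, and retook it across its rear part. I laid it taper first into the slot, with the nose at about x = -12 mm, and let go. I then pushed it in slowly with the brass bar until it stopped at about 23 N. The nose was then at about -1.5 mm by arm position.

**Checks:**
- **Seating:** A second push to about 25–26 N met the wedge at the same place, within about 0.5 mm, and it did not move.
- **Force on the block:** I could only feel this through the pushes, not measure it directly. The wrist force stayed around 26 N, so the push was gentle.
- **Last pictures:** The wedge sits in line in the slot and the block stands square. The bar lies flat at about its old spot on the bench. The key, rack and bystanders are unchanged by eye.

**What disagreed:** My estimate of the vice's position, taken from its bolts, differed from the picture of the block and cheek by about 1–2 mm. The nose depth is uncertain by that much, still within the allowed -10 to +22 mm.

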